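# Load the battery charging dock and tidy up the carry basket

### The job

Put every battery module into a pocket of the charging dock, one to a pocket, turned so that its notch takes the pocket's yellow key and it sits fully home; only then push the dock's red start lever all the way over, away from the robot. The red carry basket must end up hanging by its handle on the double hook of the stand (before or after), and leave the cleaner bottle, the screw jar and the mug standing where they are.

Things in the scene. Friction and masses are not known exactly. Their poses are not given: they have to be found in the camera images.
- module0: battery module (three or four per job, all alike; absent: None): black block 100 x 60 x 24 mm (x, y, z), blue grip ridge along x on top, 60 x 16 mm, 26 mm high; 50 mm high in all, 0.25 kg. Origin: centre of the underside, z up. A keying notch runs through the block's full height in its +y long side, 16 mm long, 12 mm deep, centred at x = +28 mm. Starts upright on the bench.
- module1: battery module (three or four per job, all alike; absent: None): black block 100 x 60 x 24 mm (x, y, z), blue grip ridge along x on top, 60 x 16 mm, 26 mm high; 50 mm high in all, 0.25 kg. Origin: centre of the underside, z up. A keying notch runs through the block's full height in its +y long side, 16 mm long, 12 mm deep, centred at x = +28 mm. Starts upright on the bench.
- module2: battery module (three or four per job, all alike; absent: None): black block 100 x 60 x 24 mm (x, y, z), blue grip ridge along x on top, 60 x 16 mm, 26 mm high; 50 mm high in all, 0.25 kg. Origin: centre of the underside, z up. A keying notch runs through the block's full height in its +y long side, 16 mm long, 12 mm deep, centred at x = +28 mm. Starts upright on the bench.
- module3: battery module (three or four per job, all alike; absent: None): black block 100 x 60 x 24 mm (x, y, z), blue grip ridge along x on top, 60 x 16 mm, 26 mm high; 50 mm high in all, 0.25 kg. Origin: centre of the underside, z up. A keying notch runs through the block's full height in its +y long side, 16 mm long, 12 mm deep, centred at x = +28 mm. Starts upright on the bench.
- dock: grey fixed dock, origin on the bench under its middle. Four open pockets 76 mm apart along y, each 105 x 65 x 18 mm deep (x, y, z). In each a yellow key rib 10 x 10 mm, rim high, at (+28, +27.5) mm or at (-28, -27.5) mm from its centre: alike in all four, not reported: look or try. A module with its notch at the rib goes to the floor; half round it stops on the rib, 18 mm up.
- pocket0 (a point): floor centre of the dock's pocket at its -y end; axes as the dock. Floor 12 mm, rim 30 mm above the bench.
- pocket1 (a point): floor centre of the dock's second pocket from the -y end; axes as the dock. Floor 12 mm, rim 30 mm above the bench.
- pocket2 (a point): floor centre of the dock's third pocket from the -y end; axes as the dock. Floor 12 mm, rim 30 mm above the bench.
- pocket3 (a point): floor centre of the dock's pocket at its +y end, next to the lever; axes as the dock. Floor 12 mm, rim 30 mm above the bench.
- lever (a joint): red start lever on the dock's black side panel, 192 mm from the dock's middle towards its +y: 0 rad leaning towards the robot (the dock's -x, off), 1.0 rad leaning away (the dock's +x, on). Stays where it is left; light to push. Starts near 0.
- lever_tip (a point): the tip of the lever's stick, about 70 mm from its pivot. The pivot lies straight below the mid-travel position. Its axes swing with the lever.
- basket: empty red carry basket, 100 x 150 x 45 mm (x, y, z), 0.3 kg, with a rigid dark steel handle: two uprights at y = -75 and +75 mm and a square bar 12 x 12 mm between them along y. Origin at the centre of its underside, z up. Starts upright on the bench.
- basket_bar (a point): centre of the basket's handle bar, 98 mm above the basket's underside; axes as the basket.
- hookstand: fixed hook stand, origin on the bench under hook_rest, x towards its post. Base plate 12 mm thick, x -20 to +115 mm, 140 mm wide; post at x = +85 to +99 mm with a crossbar 100 mm wide, top at 148 mm.
- hook_rest (a point): where the handle bar's centre comes to rest, 150 mm above the bench, axes as hookstand: bar along y, z up. Two yellow prongs 8 mm thick at y = -38 and +38 mm, level, upper side 6 mm below this point, from the post to x = -38 mm, the open end facing the robot, where they turn up; tips at x = -52 mm, 14 mm above this point.
- cleaner: bystander: clear cleaner bottle, 56 mm across and 160 mm high, origin under its centre
- screwjar: bystander: glass jar, 60 mm across and 70 mm high, origin under its centre
- mug: bystander: white mug, 80 mm across and 90 mm high, origin under its centre
Not all that is in view belongs to the job. Several things have the shape of the basket; the one meant has the colours described above.

How it is judged:
By the outcome, as a careful person would: the job done as asked, in the order asked, and still so for the second after the job is handed in, with the robot touching nothing.
Of module0, module1, module2, module3 only 3 to 4 are there at a start; the rules pass over those that are not, and their reading is None.
At some moment in a run one of module0, module1, module2, module3 may be knocked a few centimetres aside while the robot is not near it.
Once in a run the grip may slacken for a moment while it holds something.
It also fails if it takes over 210 s, if anything falls off the work surface, if the arm or the gripper's body presses on something with over 40 N, if the wrist force passes 120 N, or if a joint passes its speed limit or range.

### The arm

A 6-joint arm with a two-finger parallel gripper is mounted at the origin on the work surface. World frame = base frame: x ahead of the robot, y to its left, z up, the work surface at z = 0. Lengths are in m, angles in rad, forces in N, time in s.
With the tool pointing down it reaches from about 0.425 to 0.95 m from the base axis. Payload 3.5 kg.
Tool frame: the origin (TCP) lies at the very end of the fingers, on their centre line; the grasp point (between the pads) lies 19 mm behind it (grip_depth is the distance from the TCP to the grasp point, in m); x points along the fingers, z is the direction in which the jaws open and shut, and the axes are right-handed (so a half turn about x gives the same grasp; the last joint's range is limited). The gripper opens to 85 mm and grips with 20 to 120 N. Pads are 22 mm wide; open, the fingers measure 114 mm over their backs; the gripper's body (76 mm by 85 mm) begins 54 mm behind the grasp point. The pads swing forward as they close: fully open they stand 13 mm farther back than shut.
Start: joints at [1.103, 0.286, 1.577, -0, 1.279, -0.15], TCP at [0.211, 0.641, 0.231] pointing down, gripper open.
Joint ranges: [-2.77, 2.77], [-0.9, 2.22], [0.21, 2.48], [-1.53, 4.67], [0.24, 2.81], [-2.84, 2.84]. Speed limits (rad/s): [2.79, 2.79, 3.14, 3.14, 3.14, 3.14].

### API

Orientations are given as a unit quaternion [x, y, z, w].
In Python, from plant import get_state, read_camera, calibration, sign_off, recognise, grip_depth gives the robot as it stands. The module is installed in compiled form; this text tells all that it offers.
- The arm moves only by the tool servo_tool, never from a script. Its argument "deltas" is a list that holds one entry, the list of rows, each a list of 4 numbers: the shift along the world's x, y, z scaled (see below), then the turn about the world's z scaled (see below). In form: [[[tx, ty, tz, spin], ...]]. A call has exactly 5 rows; each row is the pose to reach, as a shift and turn from the pose commanded when the call began; what a row does not reach only later rows make up. The controller multiplies each number of a shift by 10 cm and each number of a turn by 90 degrees. A row lasts 1/10 s, in which the tool goes at most 50 mm and 8.59 degrees, less where a joint would pass 70% of its speed; a pose out of reach is approached as far as the arm can. A call with a number of a shift or a turn outside -1 to 1 is refused whole. A call with a gripper value outside its range is refused whole. "claw" is the gripper's target within -1 to 1 (fully open at 1, half-way at 0, shut at -1), set as the call begins (left out, the last holds). The fingers move at their own pace and stop on an object; "force" is the grip in N (left out, the last holds). Time passes only in rows, so rows that repeat a pose let the fingers close, or fill a call up. It gives the time, the measured TCP pose, the force and the opening at its end, in the units of the state.
- get_state(): the state, without advancing time (a new reading comes with each control period).
- read_camera(name): name is "scene" or "top" or "wrist"; returns the picture (420x560x3 uint8, blue, green, red); there is no depth.
- calibration(name): a dict with "intrinsics" (3x3 intrinsics, pixels), "R" (3x3) and "t" (3): a world point X has camera coordinates R X + t; the wrist camera has in their place "T_tool_cam" (4x4, takes a point from camera to tool coordinates, whose origin is the TCP and whose axes are the tool frame's). Camera axes: x right, y down, z forward; pixel columns grow to the right and rows downward; lengths in m; the calibration is good to about 2 mm. A picture is of the moment at which its call begins: read the wrist's pose just before it. calibration takes no time and is no camera call.
- sign_off(): hands the job in, once; it reports no verdict.
Trained networks look in the newest picture that a camera, given by its name, has taken for a name from the list of things; names that differ only in an ending like _2 or _b are one class to them, and where a whole thing is asked for, a point or a joint stands for the part that bears it (a point fixed in the world has none). Each returns a list of dicts, best first, with "p" (0 to 1); they miss things now and then, are a little off and sometimes report something else, mostly with a low value. They report only what shows in the picture. A call takes as long as a camera call. They do not tell look-alikes from the thing itself.
- recognise(camera, query): "at" ([x, y, z] in m, in world coordinates, good to about 4 mm: the middle of the surface that is visible of it).
The state is a dict: "time": time; "qpos": joint angles; "dq": joint speeds; "joint_efforts": joint torques, N m; "eef_pos": TCP position; "tcp_rot": TCP orientation; "contact_force": force on the tool from outside, world axes, zero at the start; "wrist_torque": the same for the moment, N m; "opening": opening from 0.0 (shut) to 1.0 (fully open).
Only numpy, scipy, OpenCV 4.12 (cv2) and the standard library are available. Lean on these libraries where they do the work, as an engineer would, in place of code of your own. Each camera call takes 0.05 s, during which the arm holds its last target. There are 200 camera calls.

## Working session

There is one attempt and no reset: what is moved stays moved. The work goes in short steps, Python scripts to look and compute and a tool call to move; the robot and the scene stay as the last step left them, time stands still between calls to the robot, and variables do not carry over. Pictures are saved under pics/ and viewed, about 12 in all and at most 16, crops included, and the job is handed in when it is done.

Besides the shell and the picture viewer there is one more tool, called after "Emit:" by a JSON object that holds its "op" and its "data". servo_tool: Moves the arm, as the interface text tells. Its arguments: {"type":"object","properties":{"deltas":{"type":"array"},"claw":{"type":"number"},"force":{"type":"number"}},"required":["deltas"]}

```bash
ls; mkdir -p pics; cat > h.py <<'E'
import numpy as np, cv2
from plant import *
def snap(cam,name):
    im=np.array(read_camera(cam)); cv2.imwrite(f'pics/{name}.png',im); return im
def proj(cam,X):
    c=calibration(cam); X=np.atleast_2d(X)
    p=(np.array(c['R'])@X.T).T+np.array(c['t']); q=(np.array(c['intrinsics'])@p.T).T
    return q[:,:2]/q[:,2:]
def unproj(cam,uv,z):
    c=calibration(cam);R=np.array(c['R']);t=np.array(c['t']);uv=np.atleast_2d(uv)
    d=(np.linalg.inv(np.array(c['intrinsics']))@np.c_[uv,np.ones(len(uv))].T).T@R
    o=-R.T@t; s=(z-o[2])/d[:,2]; return o+s[:,None]*d
E
python3 - <<'E'
from h import *
s=get_state();print(s)
a=snap('scene','s0');b=snap('top','t0')
for c in('top','scene'):
    C=calibration(c);print(c,-np.array(C['R']).T@np.array(C['t']),np.array(C['intrinsics']).tolist(), np.array(C['R']).round(2).tolist())
    for q in('module0','dock','lever','basket','hookstand','cleaner','screwjar','mug'):
        print(c,q,[(np.round(d['at'],3).tolist(),round(d['p'],2)) for d in recognise(c,q)])
E
```

```text
pics
{'time': 0.0, 'qpos': array([ 1.10302852e+00,  2.87210656e-01,  1.57817312e+00,  1.66049993e-06,
        1.27860534e+00, -1.49997593e-01]), 'dq': array([-0.00091024,  0.00030778, -0.00077284, -0.00070248, -0.00049635,
       -0.00077336]), 'joint_efforts': array([ 1.42135883e-03, -4.05988491e+01, -2.92627680e+01, -6.36132836e-05,
        5.93276738e-03, -1.69068908e-06]), 'eef_pos': array([0.21057358, 0.64062259, 0.22991928]), 'tcp_rot': array([-0.41498112,  0.57356371,  0.41420485,  0.57205741]), 'contact_force': array([ 1.00246819, -0.61701943,  0.81066508]), 'wrist_torque': array([-0.05260072, -0.00427217,  0.03541193]), 'opening': 0.9990095915515476}
top [0.33557997 0.01360003 1.56643118] [[472.4997010894884, 0.0, 288.04638270711285], [0.0, 472.4997010894884, 211.66102395759654], [0.0, 0.0, 1.0]] [[-0.01, -1.0, -0.01], [-0.99, 0.02, -0.12], [0.12, 0.01, -0.99]]
top module0 [([0.628, -0.039, 0.021], 0.92), ([0.47, -0.148, 0.025], 0.85), ([0.632, -0.168, 0.025], 0.62)]
top dock [([0.532, 0.262, 0.013], 0.98)]
top lever [([0.513, 0.415, 0.115], 0.62), ([0.413, -0.363, 0.004], 0
[... 389 characters left out ...]
80181973226, 200.58262557582603], [0.0, 0.0, 1.0]] [[-0.3, 0.96, -0.01], [0.76, 0.23, -0.61], [-0.58, -0.19, -0.79]]
scene module0 [([0.485, -0.148, 0.027], 0.97), ([0.646, -0.162, 0.026], 0.88), ([0.639, -0.034, 0.024], 0.71)]
scene dock [([0.546, 0.276, 0.026], 0.88)]
scene lever [([0.54, 0.275, 0.019], 0.58), ([0.521, 0.411, 0.117], 0.57), ([0.597, -0.429, 0.014], 0.16)]
scene basket [([0.802, -0.306, 0.016], 0.73), ([0.225, -0.406, 0.023], 0.56)]
scene hookstand [([0.599, -0.43, 0.014], 0.76)]
scene cleaner [([0.738, 0.058, 0.104], 0.94)]
scene screwjar [([0.761, 0.262, 0.077], 0.81), ([0.639, -0.034, 0.023], 0.37), ([0.596, -0.426, 0.012], 0.16)]
scene mug [([0.35, 0.378, 0.055], 0.96)]
```

View pics/t0.png

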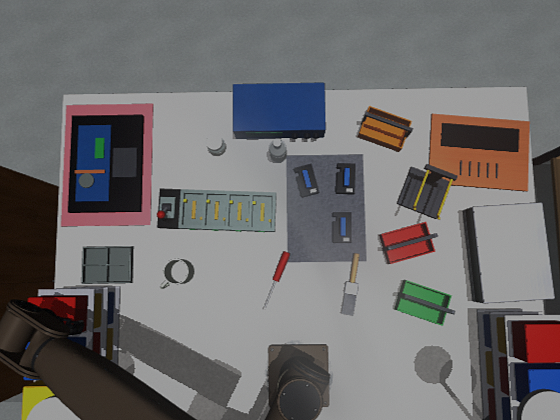

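View pics/s0.png

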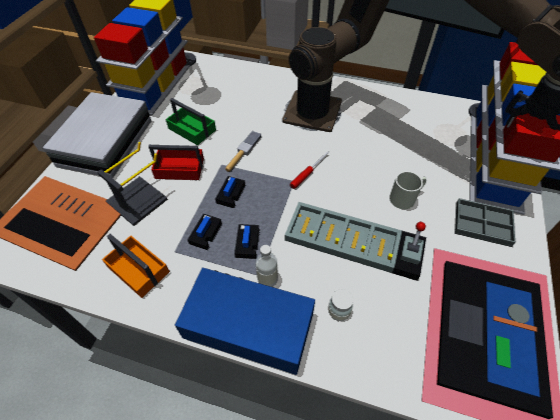

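The top view shows three modules at about (308,179), (346,178) and (342,227), and the dock at (218,210). Three basket shapes are visible: orange (385,128), red (407,243) and green (422,300). The red one at (407,243) fits "red with dark handle", and I'll confirm that in a crop.

```bash
python3 - <<'E'
from h import *
t=cv2.imread('pics/t0.png')
a=cv2.resize(t[180:240,148:288],None,fx=5.6,fy=5.6,interpolation=cv2.INTER_CUBIC)[:,:784]
b=cv2.resize(t[155:275,285:460],None,fx=4.4,fy=4.4,interpolation=cv2.INTER_CUBIC)
b=cv2.resize(t[155:270,290:460],None,fx=2.26*1.0,fy=2.26,interpolation=cv2.INTER_CUBIC)
s=cv2.imread('pics/s0.png'); c=cv2.resize(s[135:220,80:270],None,fx=2.1,fy=2.1*260/260*1.46,interpolation=cv2.INTER_CUBIC)
h=min(b.shape[0],c.shape[0]); row=np.hstack([b[:h],c[:h]])
W=max(a.shape[1],row.shape[1]); P=lambda x:cv2.copyMakeBorder(x,0,0,0,W-x.shape[1],cv2.BORDER_CONSTANT)
o=np.vstack([P(a),P(row)]);print(a.shape,b.shape,c.shape,o.shape);cv2.imwrite('pics/c0.png',o)
E
```

```text
(336, 784, 3) (260, 384, 3) (261, 399, 3) (596, 784, 3)
```

View pics/c0.png

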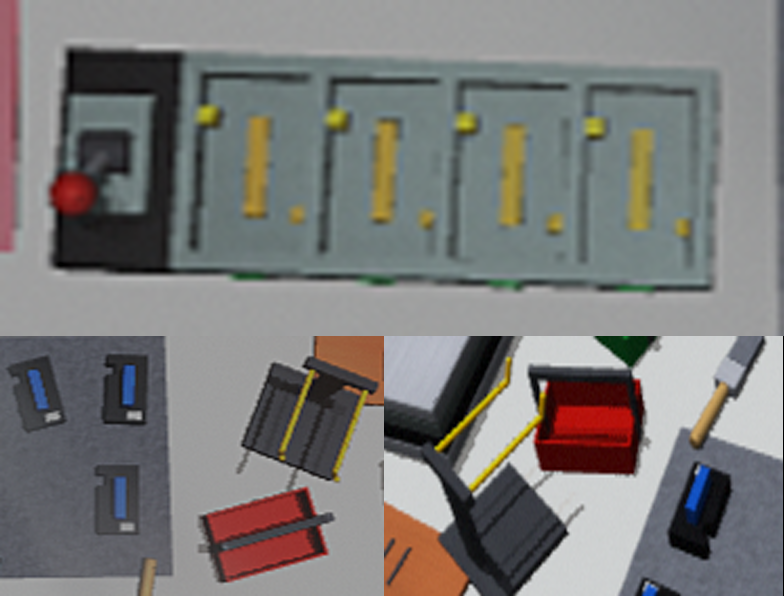

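The crop confirms the basket: the red one with the grey handle at top (407,243), beside the stand with the two yellow prongs. The big yellow ribs sit at each pocket's far-left corner, so (+28,+27.5), and the module notches also face far-left. Next I'll measure.

```bash
python3 - <<'E'
from h import *
from scipy.spatial.transform import Rotation as R
s=get_state();M=R.from_quat(s['tcp_rot']).as_matrix();print('tool axes cols',M.round(3).tolist())
c=calibration('wrist');print(np.array(c['T_tool_cam']).round(4).tolist(),np.array(c['intrinsics']).round(1).tolist())
t=cv2.imread('pics/t0.png');hsv=cv2.cvtColor(t,cv2.COLOR_BGR2HSV)
def blobs(lo,hi,box,amin):
    m=cv2.inRange(hsv,lo,hi);k=np.zeros_like(m);x0,y0,x1,y1=box;k[y0:y1,x0:x1]=m[y0:y1,x0:x1]
    n,l,st,ce=cv2.connectedComponentsWithStats(k)
    return [(ce[i],st[i,4],np.argwhere(l==i)[:,::-1]) for i in range(1,n) if st[i,4]>=amin]
print('ribs/pads')
for ce,a,p in blobs((20,90,90),(35,255,255),(150,185,280,240),2):
    print(ce.round(1),a,unproj('top',ce,.03)[0].round(4)[:2],unproj('top',ce,.012)[0].round(4)[:2])
print('ridges')
for ce,a,p in blobs((100,120,60),(125,255,255),(288,155,366,262),15):
    q=unproj('top',p.astype(float),.05)[:,:2];u,S,v=np.linalg.svd(q-q.mean(0));d=v[0]*np.sign(v[0][0])
    print(ce.round(1),a,q.mean(0).round(4),np.degrees(np.arctan2(d[1],d[0])).round(1))
print('red')
for ce,a,p in blobs((0,150,80),(6,255,255),(150,150,460,280),6): print(ce.round(1),a,unproj('top',ce,.1)[0].round(4))
print('prongs')
for ce,a,p in blobs((20,120,90),(35,255,255),(390,150,470,240),5): print(ce.round(1),a,p[p[:,1].argmin()],p[p[:,1].argmax()],unproj('top',p[p[:,1].argmin()],.144),unproj('top',p[p[:,1].argmax()],.15))
E
```

```text
tool axes cols [[0.0, -0.95, 0.312], [0.0, 0.312, 0.95], [-1.0, 0.0, 0.0]]
[[-0.0009, -0.3131, 0.9497, -0.1421], [0.0004, -0.9497, -0.3131, 0.0799], [1.0, 0.0001, 0.001, 0.0001], [0.0, 0.0, 0.0, 1.0]] [[340.9, 0.0, 280.7], [0.0, 340.9, 212.5], [0.0, 0.0, 1.0]]
ribs/pads
[184.5 200. ] 10 [0.5654 0.3668] [0.5681 0.3709]
[207.6 200.5] 11 [0.5624 0.2904] [0.565  0.2937]
[193.3 209.1] 61 [0.5347 0.3373] [0.5371 0.3411]
[230.9 201.1] 8 [0.5592 0.2139] [0.5619 0.2162]
[254. 202.] 9 [0.5551 0.1378] [0.5577 0.1393]
[216.2 209.9] 59 [0.5308 0.2623] [0.5331 0.2652]
[239.  210.7] 57 [0.5271 0.1871] [0.5294 0.1892]
[261.9 211.8] 56 [0.5223 0.112 ] [0.5245 0.1131]
[200.5 218. ] 6 [0.505  0.3135] [0.5069 0.317 ]
[223.6 218.8] 5 [0.5012 0.2377] [0.5031 0.2403]
[246.6 219.2] 5 [0.4987 0.1624] [0.5006 0.1641]
[269.5 220. ] 6 [0.4949 0.0874] [0.4968 0.0883]
ridges
[346.5 176.5] 106 [ 0.6314 -0.1659] -2.7
[306.3 178.1] 92 [ 0.6282 -0.0349] 14.0
[342.8 225.4] 80 [ 0.4716 -0.1492] -3.6
red
[160.4 214. ] 41 [0.5119 0.4258 0.1   ]
[403.3 234.2] 535 [ 0.437  -0.3305  0.1   ]
[431.1 242.5] 8 [ 0.41   -0.4152  0.1   ]
[408.9 250.8] 484 [ 0.3854 -0.3455  0.1   ]
[280.8 265.7] 187 [0.3453 0.0505 0.1   ]
prongs
[421.  188.1] 104 [427 170] [414 206] [[ 0.62925633 -0.40099163  0.144     ]] [[ 0.51819622 -0.354686    0.15      ]]
[444.7 196.5] 87 [450 179] [438 215] [[ 0.60020252 -0.46948232  0.144     ]] [[ 0.48978146 -0.42540314  0.15      ]]
```

Emit:
{"op": "servo_tool", "data": {"deltas": [[[0.25,-0.25,0.05,0.04],[0.5,-0.5,0.1,0.09],[0.75,-0.75,0.15,0.13],[1,-1,0.2,0.17],[1,-1,0.2,0.17]]], "claw": 1}}

```text
time: 1.4
eef_pos: [0.3139, 0.5392, 0.2525]
tcp_rot: [-0.487, 0.513, 0.486, 0.514]
contact_force: [-0.1, -0.2, -0.6]
opening: 0.999
```

Emit:
{"op": "servo_tool", "data": {"deltas": [[[0.2,-0.2,0,0],[0.4,-0.4,0,0],[0.6,-0.6,0,0],[0.8,-0.8,0,0],[1,-1,0,0]]]}}

```text
time: 1.9
eef_pos: [0.411, 0.4411, 0.2513]
tcp_rot: [-0.487, 0.512, 0.487, 0.513]
contact_force: [1.3, 0.8, 0.0]
opening: 1.0
```

Emit:
{"op": "servo_tool", "data": {"deltas": [[[0.1,-0.2,0,0],[0.2,-0.4,0,0],[0.3,-0.6,0,0],[0.4,-0.8,0,0],[0.5,-1,0,0]]]}}

```text
time: 2.4
eef_pos: [0.4608, 0.3412, 0.2512]
tcp_rot: [-0.487, 0.512, 0.487, 0.513]
contact_force: [1.1, 0.7, -0.2]
opening: 0.999
```

Emit:
{"op": "servo_tool", "data": {"deltas": [[[0.01,-0.2,0,0],[0.02,-0.4,0,0],[0.03,-0.6,0,0],[0.04,-0.8,0,0],[0.05,-1,0,0]]]}}

```text
time: 2.9
eef_pos: [0.4656, 0.2412, 0.2513]
tcp_rot: [-0.487, 0.512, 0.487, 0.513]
contact_force: [-0.5, 0.3, -0.6]
opening: 1.002
```

Emit:
{"op": "servo_tool", "data": {"deltas": [[[0,-0.2,0,0],[0,-0.4,0,0],[0,-0.6,0,0],[0,-0.8,0,0],[0,-1,0,0]]]}}

```text
time: 3.4
eef_pos: [0.4657, 0.1412, 0.2513]
tcp_rot: [-0.487, 0.512, 0.487, 0.513]
contact_force: [-0.4, -0.9, -0.2]
opening: 0.999
```

Emit:
{"op": "servo_tool", "data": {"deltas": [[[0,-0.2,0,0],[0,-0.4,0,0],[0,-0.6,0,0],[0,-0.8,0,0],[0,-1,0,0]]]}}

```text
time: 3.9
eef_pos: [0.4659, 0.0412, 0.2514]
tcp_rot: [-0.487, 0.512, 0.487, 0.513]
contact_force: [0.2, -0.2, 0.4]
opening: 1.005
```

Emit:
{"op": "servo_tool", "data": {"deltas": [[[0,-0.2,0,0],[0,-0.4,0,0],[0,-0.6,0,0],[0,-0.8,0,0],[0,-1,0,0]]]}}

```text
time: 4.4
eef_pos: [0.466, -0.0589, 0.2514]
tcp_rot: [-0.487, 0.512, 0.487, 0.513]
contact_force: [-0.3, 0.3, -0.2]
opening: 0.998
```

Emit:
{"op": "servo_tool", "data": {"deltas": [[[0,-0.2,0,0],[0,-0.4,0,0],[0,-0.6,0,0],[0,-0.8,0,0],[0,-0.8,0,0]]]}}

```text
time: 4.9
eef_pos: [0.4662, -0.1399, 0.2514]
tcp_rot: [-0.487, 0.513, 0.486, 0.513]
contact_force: [-0.4, 0.5, -1.3]
opening: 0.999
```

```bash
cat >> h.py <<'E'
from scipy.spatial.transform import Rotation as Ro
def wrist(name):
    s=get_state(); im=snap('wrist',name); c=calibration('wrist')
    T=np.eye(4);T[:3,:3]=Ro.from_quat(s['tcp_rot']).as_matrix();T[:3,3]=s['eef_pos']
    C=T@np.array(c['T_tool_cam']); return im,C,np.array(c['intrinsics'])
def wun(C,K,uv,z):
    uv=np.atleast_2d(uv).astype(float)
    d=(np.linalg.inv(K)@np.c_[uv,np.ones(len(uv))].T).T@C[:3,:3].T
    o=C[:3,3]; return o+((z-o[2])/d[:,2])[:,None]*d
def wpr(C,K,X):
    p=(np.atleast_2d(X)-C[:3,3])@C[:3,:3]; q=p@K.T; return q[:,:2]/q[:,2:]
def yawn(M): # tool yaw deg (0: jaws along world y)
    return np.degrees(np.arctan2(-M[0,2],M[1,2]))
E
python3 - <<'E'
from h import *
im,C,K=wrist('w1')
for x,y,a in((.6314,-.1659,-2.7),(.6282,-.0349,14),(.4716,-.1492,-3.6)):
    ca,sa=np.cos(np.radians(a)),np.sin(np.radians(a))
    P=np.array([(x+ca*u-sa*v,y+sa*u+ca*v,z) for z,w,h in((.05,30,8),(.024,50,30)) for u,v in((w,h),(w,-h),(-w,-h),(-w,h)) for u,v in[(u/1e3,v/1e3)]])
    q=wpr(C,K,P).round().astype(int)
    for i in(0,4): cv2.polylines(im,[q[i:i+4]],True,(0,0,255) if i else (0,255,0),1)
cv2.imwrite('pics/w1o.png',im)
E
```

```text
(no output)
```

View pics/w1o.png

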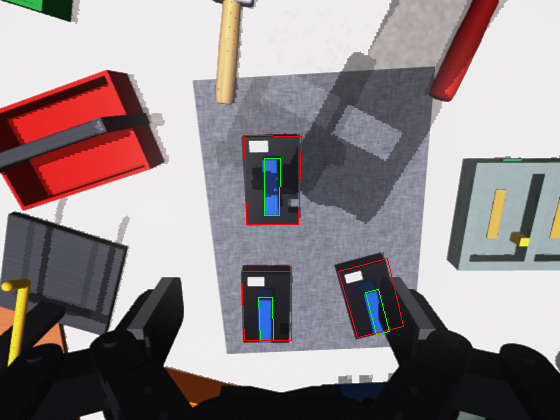

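The overlays land on all three modules within about 1 px: C (272,187), A (266,318), B (375,310). The notches show on the right/lower side, e.g. (293,203), which is +x,+y. I'll refine with a silhouette fit.

```bash
cat >> h.py <<'E'
from scipy.optimize import minimize
def fit(im,C,K,x,y,a,zb=0.0):
    hsv=cv2.cvtColor(im,cv2.COLOR_BGR2HSV);m=cv2.inRange(hsv,(100,110,40),(125,255,255))
    def sil(p):
        ca,sa=np.cos(np.radians(p[2])),np.sin(np.radians(p[2]))
        P=[(p[0]+ca*u-sa*v,p[1]+sa*u+ca*v,zb+z) for z in(.024,.05) for u in(-.03,.03) for v in(-.008,.008)]
        q=wpr(C,K,np.array(P)); h=cv2.convexHull(q.astype(np.float32))
        o=np.zeros(im.shape[:2],np.uint8); cv2.fillConvexPoly(o,(h*16).round().astype(int),255,cv2.LINE_AA,4); return o
    r=cv2.dilate(sil((x,y,a)),np.ones((31,31)));m=cv2.GaussianBlur(m&r,(3,3),0).astype(float)
    f=lambda p:np.abs(sil(p*S)-m).sum()/255
    S=np.array([.004,.004,4.])
    b=min((minimize(f,(np.array((x,y,a))+d)/S,method='Nelder-Mead',options=dict(initial_simplex=(np.array((x,y,a))+d)/S+np.r_[np.zeros((1,3)),np.eye(3)])) for d in (np.zeros(3),np.array((-.002,-.002,-2)))),key=lambda r:r.fun)
    return (b.x*S).round(4),round(b.fun),int(m.sum()/255)
E
python3 - <<'E'
from h import *
s=get_state();im=cv2.imread('pics/w1.png');c=calibration('wrist')
T=np.eye(4);T[:3,:3]=Ro.from_quat(s['tcp_rot']).as_matrix();T[:3,3]=s['eef_pos'];C=T@np.array(c['T_tool_cam']);K=np.array(c['intrinsics'])
print(s['eef_pos'],yawn(T))
for g in((.6314,-.1659,-2.7),(.6282,-.0349,14),(.4716,-.1492,-3.6)): print(fit(im,C,K,*g))
E
```

```text
[ 0.46608323 -0.13888884  0.25126886] -3.0134778926708017
(array([ 0.6356, -0.1663, -3.9748]), 88, 765)
(array([ 0.6315, -0.0351, 14.9411]), 204, 722)
(array([ 0.4729, -0.1498, -2.7914]), 114, 932)
```

Emit:
{"op": "servo_tool", "data": {"deltas": [[[0.02,-0.04,-0.2,0],[0.05,-0.08,-0.4,0],[0.07,-0.11,-0.6,0],[0.07,-0.11,-0.8,0],[0.07,-0.11,-1,0]]]}}

```text
time: 5.45
eef_pos: [0.4731, -0.1485, 0.1506]
tcp_rot: [-0.487, 0.512, 0.487, 0.513]
contact_force: [-0.2, 0.1, 0.3]
opening: 1.0
```

Emit:
{"op": "servo_tool", "data": {"deltas": [[[0,0,-0.25,0],[0,0,-0.5,0],[0,0,-0.75,0],[0,0,-1,0],[0,0,-1,0]]]}}

```text
time: 5.95
eef_pos: [0.4703, -0.1471, 0.0479]
tcp_rot: [-0.485, 0.513, 0.49, 0.512]
contact_force: [-0.8, -0.0, 0.4]
opening: 1.001
```

Emit:
{"op": "servo_tool", "data": {"deltas": [[[0,0,-0.1,0],[0,0,-0.2,0],[0,0,-0.21,0],[0,0,-0.21,0],[0,0,-0.21,0]]]}}

```text
time: 6.45
eef_pos: [0.4734, -0.1501, 0.031]
tcp_rot: [-0.488, 0.512, 0.487, 0.513]
contact_force: [0.1, 0.0, -0.1]
opening: 0.998
```

Emit:
{"op": "servo_tool", "data": {"deltas": [[[0,0,0,0],[0,0,0,0],[0,0,0,0],[0,0,0,0],[0,0,0,0]]], "claw": -1, "force": 80}}

```text
time: 6.95
eef_pos: [0.4732, -0.1502, 0.0308]
tcp_rot: [-0.488, 0.512, 0.487, 0.512]
contact_force: [2.6, -0.6, -1.6]
opening: 0.166
```

Emit:
{"op": "servo_tool", "data": {"deltas": [[[0,0,0,0],[0,0,0,0],[0,0,0,0],[0,0,0.1,0],[0,0,0.2,0]]]}}

```text
time: 7.45
eef_pos: [0.4717, -0.149, 0.0497]
tcp_rot: [-0.486, 0.513, 0.488, 0.512]
contact_force: [0.4, -0.4, -3.7]
opening: 0.166
```

```bash
python3 - <<'E'
from h import *
s=get_state();print(s['time'],s['eef_pos'],s['opening'],s['contact_force']);im,C,K=wrist('w2')
E
```

```text
7.45 [ 0.47167306 -0.14899524  0.04967089] 0.16628362295324625 [ 0.35005308 -0.43011504 -3.65308718]
```

View pics/w2.png

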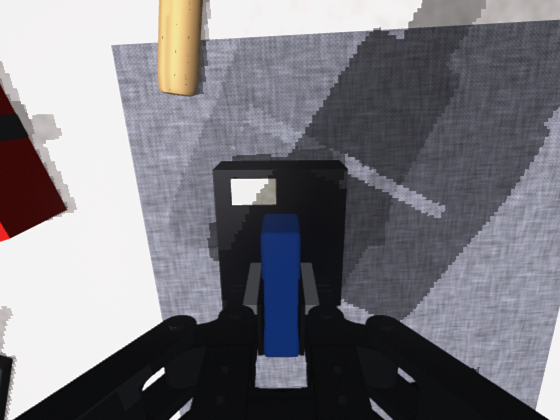

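Module C is gripped at its ridge (280,285) and lifted. I'll carry it to pocket 2.

Emit:
{"op": "servo_tool", "data": {"deltas": [[[0,0,0.2,0],[0,0,0.4,0],[0,0,0.6,0],[0,0,0.8,0],[0,0.1,1,0]]]}}

```text
time: 8.0
eef_pos: [0.4726, -0.1401, 0.1512]
tcp_rot: [-0.487, 0.513, 0.487, 0.513]
contact_force: [0.4, 1.2, -3.0]
opening: 0.165
```

Emit:
{"op": "servo_tool", "data": {"deltas": [[[0.04,0.2,0,0],[0.08,0.4,0,0],[0.12,0.6,0,0],[0.16,0.8,0,0],[0.2,1,0,0]]]}}

```text
time: 8.5
eef_pos: [0.4925, -0.0388, 0.1502]
tcp_rot: [-0.487, 0.513, 0.487, 0.513]
contact_force: [0.2, 0.6, -2.8]
opening: 0.167
```

Emit:
{"op": "servo_tool", "data": {"deltas": [[[0.04,0.2,0,0],[0.08,0.4,0,0],[0.12,0.6,0,0],[0.16,0.8,0,0],[0.2,1,0,0]]]}}

```text
time: 9.0
eef_pos: [0.5125, 0.0612, 0.1501]
tcp_rot: [-0.487, 0.513, 0.487, 0.512]
contact_force: [0.5, -0.7, -3.7]
opening: 0.165
```

Emit:
{"op": "servo_tool", "data": {"deltas": [[[0.04,0.2,0,0],[0.08,0.4,0,0],[0.12,0.6,0,0],[0.16,0.8,0,0],[0.2,1,0,0]]]}}

```text
time: 9.5
eef_pos: [0.5324, 0.1611, 0.15]
tcp_rot: [-0.487, 0.513, 0.487, 0.512]
contact_force: [0.5, -1.4, -3.5]
opening: 0.164
```

Emit:
{"op": "servo_tool", "data": {"deltas": [[[0,0.25,0,0],[0,0.5,0,0],[0,0.75,0,0],[0,1,0,0],[0,1,0,0]]]}}

```text
time: 10.0
eef_pos: [0.5321, 0.2627, 0.1501]
tcp_rot: [-0.487, 0.512, 0.488, 0.512]
contact_force: [-0.4, -1.0, -3.2]
opening: 0.165
```

```bash
cat >> h.py <<'E'
def dockpose(im,C,K,p=(.5331,.2265,-2.6)):
    """fit dock (x,y of middle,yaw) to yellow rib tops near the prediction"""
    hsv=cv2.cvtColor(im,cv2.COLOR_BGR2HSV);m=cv2.inRange(hsv,(20,120,60),(35,255,255))
    n,l,st,ce=cv2.connectedComponentsWithStats(m)
    out=[]
    for k in range(4):
        a=np.radians(p[2]);R=np.array([[np.cos(a),-np.sin(a)],[np.sin(a),np.cos(a)]])
        o=np.array((.028,.0275+.076*(k-1.5)))
        q=np.array(p[:2])+R@o; pr=wpr(C,K,np.r_[q,.03])[0]
        out.append((k,pr.round(1),[(ce[i].round(1),int(st[i,4]),wun(C,K,ce[i],.03)[0,:2].round(4)) for i in range(1,n) if np.hypot(*(ce[i]-pr))<14 and st[i,4]>8]))
    return out
E
python3 - <<'E'
from h import *
im,C,K=wrist('w3');s=get_state()
print(s['time'],s['eef_pos'],s['opening'],yawn(Ro.from_quat(s['tcp_rot']).as_matrix()))
for o in dockpose(im,C,K):print(o)
# projected rim of pocket 2
for (px,py) in((.5331,.2646),(.5297,.1885)):
  a=np.radians(-2.6);R=np.array([[np.cos(a),-np.sin(a)],[np.sin(a),np.cos(a)]])
  P=np.array([np.r_[np.array((px,py))+R@np.array(v)/1e3,.03] for v in((52.5,32.5),(52.5,-32.5),(-52.5,-32.5),(-52.5,32.5))])
  cv2.polylines(im,[wpr(C,K,P).round().astype(int)],True,(0,0,255),1)
cv2.imwrite('pics/w3o.png',im)
E
```

```text
10.05 [0.53217106 0.26129366 0.14997303] 0.16025774166364481 -2.7704622622368134
(0, array([132.9, 240.4]), [(array([131.3, 238.1]), 167, array([0.555 , 0.1379]))])
(1, array([224.3, 240.2]), [])
(2, array([315.6, 239.9]), [])
(3, array([406.9, 239.7]), [(array([402. , 236.8]), 281, array([0.5647, 0.3624]))])
```

View pics/w3o.png

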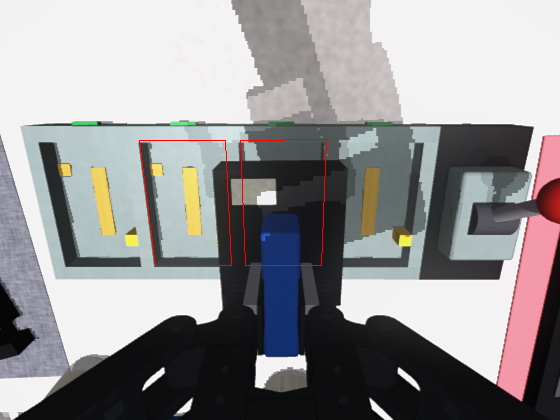

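```bash
cat >> h.py <<'E'
def dockfit(im,C,K,ks,p=(.5331,.2265,-2.6)):
    hsv=cv2.cvtColor(im,cv2.COLOR_BGR2HSV);m=cv2.inRange(hsv,(18,100,50),(38,255,255))
    def sil(p):
        a=np.radians(p[2]);R=np.array([[np.cos(a),-np.sin(a)],[np.sin(a),np.cos(a)]]);o=np.zeros(im.shape[:2],np.uint8)
        for k in ks:
            c=np.array((.028,.0275+.076*(k-1.5)))
            V=lambda u,v,z:np.r_[np.array(p[:2])+R@(c+np.array((u,v))*.005),z]
            F=[[V(1,1,.03),V(1,-1,.03),V(-1,-1,.03),V(-1,1,.03)],[V(-1,-1,.03),V(-1,1,.03),V(-1,1,.012),V(-1,-1,.012)]]
            if C[1,3]<p[1]+c[1]: F.append([V(1,-1,.03),V(-1,-1,.03),V(-1,-1,.012),V(1,-1,.012)])
            for f in F: cv2.fillConvexPoly(o,(wpr(C,K,np.array(f))*16).round().astype(int),255,cv2.LINE_AA,4)
        return o
    mm=cv2.GaussianBlur(m&cv2.dilate(sil(p),np.ones((19,19))),(3,3),0).astype(float);S=np.array([.004,.004,2.]);p=np.array(p)
    f=lambda q:np.abs(sil(q*S).astype(float)-mm).sum()/255
    b=min((minimize(f,(p+d)/S,method='Nelder-Mead',options=dict(initial_simplex=(p+d)/S+np.r_[np.zeros((1,3)),np.eye(3)])) for d in (0,np.array((-.003,-.003,-1)))),key=lambda r:r.fun)
    q=b.x*S;a=np.radians(q[2]);print('dock',q.round(4),round(b.fun),round(mm.sum()/255))
    for k in range(4): print('pocket',k,(q[:2]+.076*(k-1.5)*np.array((-np.sin(a),np.cos(a)))).round(4))
    return q
E
python3 - <<'E'
from h import *
s=get_state();im=cv2.imread('pics/w3.png');c=calibration('wrist')
T=np.eye(4);T[:3,:3]=Ro.from_quat(s['tcp_rot']).as_matrix();T[:3,3]=s['eef_pos'];C=T@np.array(c['T_tool_cam']);K=np.array(c['intrinsics'])
dockfit(im,C,K,[0,3]);dockfit(im,C,K,[0]);dockfit(im,C,K,[3])
o=cv2.resize(im[110:290,10:540],None,fx=1.5,fy=1.5);cv2.imwrite('pics/x.png',o)
E
```

```text
dock [ 0.5331  0.2239 -2.9936] 153 471
pocket 0 [0.5271 0.11  ]
pocket 1 [0.5311 0.1859]
pocket 2 [0.535  0.2618]
pocket 3 [0.539  0.3377]
dock [ 0.4998  0.2075 20.4136] 62 178
pocket 0 [0.5396 0.1007]
pocket 1 [0.5131 0.1719]
pocket 2 [0.4866 0.2432]
pocket 3 [0.4601 0.3144]
dock [ 0.5317  0.2242 -3.5328] 61 293
pocket 0 [0.5247 0.1104]
pocket 1 [0.5294 0.1863]
pocket 2 [0.5341 0.2621]
pocket 3 [0.5387 0.338 ]
```

```bash
python3 - <<'E'
from h import *
snap('wrist','x1');im,C,K=wrist('w4');s=get_state();print(s['eef_pos'],C[:3,3])
q=dockfit(im,C,K,[0,3])
for (px,py) in [tuple(q[:2]+.076*(k-1.5)*np.array((-np.sin(np.radians(q[2])),np.cos(np.radians(q[2]))))) for k in(0,1,3)]:
  a=np.radians(q[2]);R=np.array([[np.cos(a),-np.sin(a)],[np.sin(a),np.cos(a)]])
  for z,c in((.03,(0,0,255)),(.012,(255,0,255))):
    P=np.array([np.r_[np.array((px,py))+R@np.array(v)/1e3,z] for v in((52.5,32.5),(52.5,-32.5),(-52.5,-32.5),(-52.5,32.5))])
    cv2.polylines(im,[(wpr(C,K,P)*16).round().astype(int)],True,c,1,cv2.LINE_AA,4)
i=im[120:285,15:430];cv2.imwrite('pics/w4o.png',cv2.resize(i,None,fx=1.9,fy=1.9,interpolation=cv2.INTER_NEAREST))
E
```

```text
[0.53243007 0.25986629 0.14993793] [0.45264986 0.26445202 0.29211072]
dock [ 0.5329  0.2255 -2.8523] 151 476
pocket 0 [0.5272 0.1116]
pocket 1 [0.531  0.1875]
pocket 2 [0.5348 0.2634]
pocket 3 [0.5386 0.3393]
```

View pics/w4o.png

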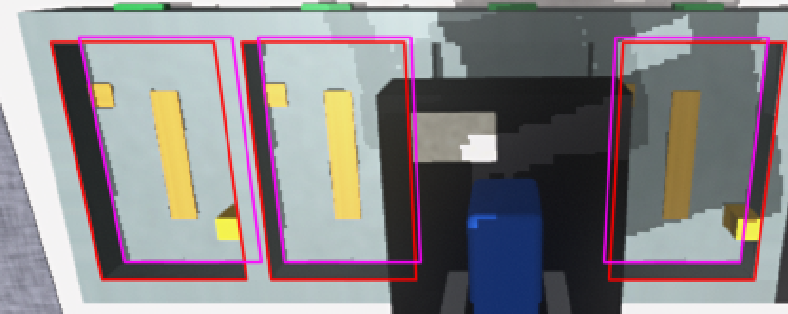

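```bash
python3 - <<'E'
from h import *
s=get_state();im=cv2.imread('pics/w4.png');c=calibration('wrist')
T=np.eye(4);T[:3,:3]=Ro.from_quat(s['tcp_rot']).as_matrix();T[:3,3]=s['eef_pos'];C=T@np.array(c['T_tool_cam']);K=np.array(c['intrinsics'])
e=s['eef_pos'];zb=e[2]-.0308
for z in(0,.024): print(z,wpr(C,K,T[:3,3]+np.array([T[:3,:2]@np.array((0,.05))+0*e+T[:3,2]*w for w in(-.03,.03)])+np.array((0,0,zb+z-e[2]))).round(1))
print('ridge',wpr(C,K,np.array([e+T[:3,1]*.03+T[:3,2]*w+np.array((0,0,zb+.05-e[2])) for w in (-.008,.008)])).round(1))
g=cv2.cvtColor(im,cv2.COLOR_BGR2GRAY)
print('col250',g[150:185,230].tolist());print('blue col',im[205:225,275].tolist());print('row190',g[190,205:225].tolist(),g[190,335:355].tolist())
E
```

```text
0 [[221.5 161.8]
 [339.3 161.9]]
0.024 [[212.6 171.1]
 [348.2 171.2]]
ridge [[259.7 235.2]
 [300.9 235.2]]
col250 [190, 190, 189, 190, 190, 189, 188, 189, 190, 192, 189, 77, 46, 47, 49, 48, 47, 48, 46, 46, 51, 52, 50, 50, 48, 47, 46, 45, 47, 65, 66, 66, 65, 57, 55]
blue col [[65, 62, 63], [48, 45, 45], [48, 45, 45], [49, 46, 47], [47, 44, 45], [46, 43, 44], [30, 28, 29], [27, 26, 27], [32, 28, 26], [70, 37, 25], [73, 38, 24], [72, 38, 25], [73, 39, 25], [73, 39, 24], [73, 37, 25], [73, 37, 24], [74, 37, 24], [74, 38, 24], [75, 39, 23], [77, 39, 25]]
row190 [205, 184, 179, 180, 180, 180, 181, 180, 147, 73, 47, 47, 46, 47, 45, 47, 47, 45, 46, 45] [39, 40, 40, 40, 40, 39, 40, 40, 40, 39, 40, 48, 74, 79, 79, 79, 80, 78, 79, 78]
```

Emit:
{"op": "servo_tool", "data": {"deltas": [[[0.02,0.04,-0.2,0],[0.02,0.04,-0.4,0],[0.02,0.04,-0.6,0],[0.02,0.04,-0.8,0],[0.02,0.04,-0.82,0]]]}}

```text
time: 10.65
eef_pos: [0.5325, 0.2623, 0.065]
tcp_rot: [-0.486, 0.515, 0.488, 0.511]
contact_force: [0.2, -0.7, -3.5]
opening: 0.166
```

Emit:
{"op": "servo_tool", "data": {"deltas": [[[0,0,-0.03,0],[0,0,-0.06,0],[0,0,-0.09,0],[0,0,-0.1,0],[0,0,-0.1,0]]]}}

```text
time: 11.15
eef_pos: [0.535, 0.2643, 0.0586]
tcp_rot: [-0.487, 0.512, 0.487, 0.513]
contact_force: [0.2, -1.0, -3.4]
opening: 0.168
```

Emit:
{"op": "servo_tool", "data": {"deltas": [[[0,0,-0.04,0],[0,0,-0.08,0],[0,0,-0.12,0],[0,0,-0.15,0],[0,0,-0.15,0]]]}}

```text
time: 11.65
eef_pos: [0.5348, 0.2642, 0.043]
tcp_rot: [-0.487, 0.513, 0.487, 0.512]
contact_force: [-0.7, 0.2, -3.6]
opening: 0.168
```

Emit:
{"op": "servo_tool", "data": {"deltas": [[[0,0,0,0],[0,0,0,0],[0,0,0,0],[0,0,0,0],[0,0,0,0]]], "claw": 0.3}}

```text
time: 12.15
eef_pos: [0.5351, 0.2643, 0.0436]
tcp_rot: [-0.487, 0.512, 0.487, 0.513]
contact_force: [-0.3, -0.5, -0.1]
opening: 0.649
```

Emit:
{"op": "servo_tool", "data": {"deltas": [[[0,0,0.2,0],[0,0,0.4,0],[0,0,0.6,0],[0,0,0.8,0],[0,0,1,0]]]}}

```text
time: 12.65
eef_pos: [0.5348, 0.2642, 0.1442]
tcp_rot: [-0.487, 0.513, 0.487, 0.513]
contact_force: [-0.3, -0.6, -0.2]
opening: 0.65
```

Emit:
{"op": "servo_tool", "data": {"deltas": [[[0,0,0.2,0],[0,0,0.4,0],[0,0,0.6,0],[0,0,0.8,0],[0,0,0.8,0]]]}}

```text
time: 13.15
eef_pos: [0.5367, 0.2648, 0.2272]
tcp_rot: [-0.488, 0.51, 0.486, 0.515]
contact_force: [0.4, 0.6, 0.8]
opening: 0.648
```

```bash
python3 - <<'E'
from h import *
snap('wrist','x');im,C,K=wrist('w5');s=get_state();print(s['time'],s['eef_pos'])
for zb in(.012,.03): print(fit(im,C,K,.5345,.264,-2.8,zb))
t=snap('top','t5');hsv=cv2.cvtColor(t,cv2.COLOR_BGR2HSV);m=cv2.inRange(hsv,(100,120,60),(125,255,255));m[:,:288]=0;m[:,366:]=0;m[:155]=0;m[262:]=0
n,l,st,ce=cv2.connectedComponentsWithStats(m)
print([(ce[i].round(1),st[i,4],unproj('top',ce[i],.05)[0,:2].round(4)) for i in range(1,n) if st[i,4]>15])
E
```

```text
13.25 [0.53487125 0.26419401 0.22326322]
(array([ 0.5347,  0.2646, -2.6664]), 167, 1119)
(array([ 0.5322,  0.2643, -2.5993]), 318, 1119)
[(array([346.5, 176.5]), np.int32(106), array([ 0.6314, -0.1659])), (array([306.3, 178. ]), np.int32(91), array([ 0.6285, -0.0348]))]
```

View pics/w5.png

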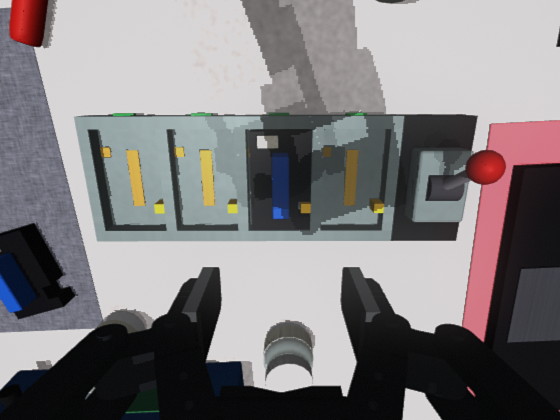

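Module C is seated: the key shows through the notch at (305,208), and the fit prefers floor height. Next is module B.

Emit:
{"op": "servo_tool", "data": {"deltas": [[[0.06,-0.2,0,0.04],[0.13,-0.4,0,0.08],[0.19,-0.6,0,0.12],[0.26,-0.8,0,0.16],[0.32,-1,0,0.2]]]}}

```text
time: 13.8
eef_pos: [0.5662, 0.1633, 0.2211]
tcp_rot: [-0.561, 0.43, 0.563, 0.428]
contact_force: [0.0, 0.9, 0.7]
opening: 0.65
```

Emit:
{"op": "servo_tool", "data": {"deltas": [[[0.06,-0.2,0,0],[0.13,-0.4,0,0],[0.19,-0.6,0,0],[0.26,-0.8,0,0],[0.32,-1,0,0]]], "claw": 1}}

```text
time: 14.3
eef_pos: [0.5982, 0.0634, 0.221]
tcp_rot: [-0.56, 0.431, 0.562, 0.429]
contact_force: [0.4, -0.4, 0.9]
opening: 1.0
```

Emit:
{"op": "servo_tool", "data": {"deltas": [[[0.08,-0.25,0,0],[0.16,-0.5,0,0],[0.24,-0.75,0,0],[0.31,-1,0,0],[0.31,-1,0,0]]]}}

```text
time: 14.8
eef_pos: [0.6296, -0.0385, 0.221]
tcp_rot: [-0.56, 0.432, 0.561, 0.43]
contact_force: [1.0, 0.1, 0.1]
opening: 1.002
```

```bash
python3 - <<'E'
from h import *
for i in range(3): snap('wrist','x')
im,C,K=wrist('w6');s=get_state();print(s['time'],s['eef_pos'],yawn(Ro.from_quat(s['tcp_rot']).as_matrix()))
print(fit(im,C,K,.63,-.035,14.5))
E
```

```text
15.0 [ 0.62919853 -0.03491828  0.22211268] 15.125212565079192
(array([ 0.6309, -0.0368, 14.1594]), 109, 1112)
```

Emit:
{"op": "servo_tool", "data": {"deltas": [[[0.02,-0.02,-0.2,-0.01],[0.02,-0.02,-0.4,-0.01],[0.02,-0.02,-0.6,-0.01],[0.02,-0.02,-0.8,-0.01],[0.02,-0.02,-1,-0.01]]]}}

```text
time: 15.5
eef_pos: [0.6315, -0.0363, 0.1224]
tcp_rot: [-0.558, 0.434, 0.558, 0.434]
contact_force: [0.6, -0.4, 0.3]
opening: 0.999
```

Emit:
{"op": "servo_tool", "data": {"deltas": [[[0,0,-0.25,0],[0,0,-0.5,0],[0,0,-0.75,0],[0,0,-0.91,0],[0,0,-0.91,0]]]}}

```text
time: 16.0
eef_pos: [0.6295, -0.0365, 0.0292]
tcp_rot: [-0.556, 0.435, 0.56, 0.433]
contact_force: [-0.6, -0.4, -0.7]
opening: 1.0
```

Emit:
{"op": "servo_tool", "data": {"deltas": [[[0,0,0,0],[0,0,0,0],[0,0,0,0],[0,0,0,0],[0,0,0,0]]]}}

```text
time: 16.5
eef_pos: [0.6323, -0.0379, 0.0331]
tcp_rot: [0.558, -0.434, -0.558, -0.435]
contact_force: [0.2, -0.0, 0.1]
opening: 0.997
```

Emit:
{"op": "servo_tool", "data": {"deltas": [[[0,0,0,0],[0,0,0,0],[0,0,0,0],[0,0,0,0],[0,0,0,0]]], "claw": -1, "force": 100}}

```text
time: 17.0
eef_pos: [0.6319, -0.0377, 0.0325]
tcp_rot: [-0.558, 0.434, 0.558, 0.434]
contact_force: [-3.2, 0.7, 3.6]
opening: 0.159
```

Emit:
{"op": "servo_tool", "data": {"deltas": [[[0,0,0,0],[0,0,0,0],[0,0,0,0],[0,0,0,0],[0,0,0,0]]]}}

```text
time: 17.5
eef_pos: [0.632, -0.0377, 0.0325]
tcp_rot: [0.558, -0.434, -0.558, -0.434]
contact_force: [-0.5, 1.8, 0.9]
opening: 0.157
```

Emit:
{"op": "servo_tool", "data": {"deltas": [[[0,0,0.2,0],[0,0,0.4,0],[0,0,0.6,0],[0,0,0.8,0],[0,0,1,0]]]}}

```text
time: 18.0
eef_pos: [0.6311, -0.0378, 0.1319]
tcp_rot: [-0.557, 0.435, 0.559, 0.434]
contact_force: [0.6, -0.1, -2.1]
opening: 0.162
```

Emit:
{"op": "servo_tool", "data": {"deltas": [[[-0.09,0.2,0,-0.04],[-0.18,0.4,0,-0.08],[-0.27,0.6,0,-0.12],[-0.36,0.8,0.1,-0.16],[-0.45,1,0.2,-0.19]]]}}

```text
time: 18.5
eef_pos: [0.5854, 0.0629, 0.1509]
tcp_rot: [-0.486, 0.514, 0.487, 0.512]
contact_force: [-0.4, -0.3, -2.0]
opening: 0.156
```

Emit:
{"op": "servo_tool", "data": {"deltas": [[[-0.09,0.2,0,0],[-0.18,0.4,0,0],[-0.27,0.6,0,0],[-0.36,0.8,0,0],[-0.45,1,0,0]]]}}

```text
time: 19.0
eef_pos: [0.5407, 0.1627, 0.1512]
tcp_rot: [-0.487, 0.513, 0.487, 0.512]
contact_force: [1.5, 0.3, -1.0]
opening: 0.161
```

Emit:
{"op": "servo_tool", "data": {"deltas": [[[-0.05,0.15,0,0],[-0.1,0.26,0,0],[-0.1,0.26,0,0],[-0.1,0.26,0,0],[-0.1,0.26,0,0]]]}}

```text
time: 19.5
eef_pos: [0.5323, 0.1875, 0.1523]
tcp_rot: [-0.487, 0.513, 0.487, 0.513]
contact_force: [-0.9, -0.2, -1.8]
opening: 0.164
```

```bash
cat >> h.py <<'E'
def held(im,T,C,K,dz=.031):
    """back-edge rows (predicted vs seen) of the held module, at tool-z -15mm"""
    e=T[:3,3]
    for w in(-.02,.02):
        q=[wpr(C,K,e+T[:3,1]*(.05+d)+T[:3,2]*w-np.array((0,0,dz)))[0] for d in(0,.001)]
        col=int(round(q[0][0]));g=cv2.cvtColor(im,cv2.COLOR_BGR2GRAY)[:,col].astype(int)
        r0=int(q[0][1]);r=[i for i in range(r0-12,r0+12) if g[i-1]-g[i]>35]
        print('held col',col,'pred',q[0][1].round(1),'per mm',(q[1][1]-q[0][1]).round(2),'seen',r,g[r0-6:r0+7].tolist())
def toolT():
    s=get_state();T=np.eye(4);T[:3,:3]=Ro.from_quat(s['tcp_rot']).as_matrix();T[:3,3]=s['eef_pos'];return T
E
python3 - <<'E'
from h import *
for i in range(3): snap('wrist','x')
T=toolT();im,C,K=wrist('w7');print(T[:3,3],yawn(T),get_state()['opening']);held(im,T,C,K,.0325)
E
```

```text
[0.53224157 0.18756174 0.15235088] -2.9645641350081604 0.15814466607826852
held col 241 pred 161.2 per mm -1.94 seen [] [84, 83, 82, 84, 71, 45, 42, 44, 41, 41, 41, 42, 41]
held col 319 pred 161.2 per mm -1.94 seen [] [59, 60, 59, 59, 48, 27, 23, 24, 23, 23, 22, 22, 23]
```

Emit:
{"op": "servo_tool", "data": {"deltas": [[[-0.01,0.005,-0.2,0],[-0.01,0.005,-0.4,0],[-0.01,0.005,-0.6,0],[-0.01,0.005,-0.8,0],[-0.01,0.005,-0.84,0]]]}}

```text
time: 20.2
eef_pos: [0.529, 0.1881, 0.0656]
tcp_rot: [-0.486, 0.514, 0.488, 0.511]
contact_force: [-0.2, -0.6, -2.3]
opening: 0.158
```

Emit:
{"op": "servo_tool", "data": {"deltas": [[[0,0,-0.03,0],[0,0,-0.06,0],[0,0,-0.09,0],[0,0,-0.12,0],[0,0,-0.12,0]]]}}

```text
time: 20.7
eef_pos: [0.5308, 0.1887, 0.0563]
tcp_rot: [-0.487, 0.513, 0.487, 0.513]
contact_force: [-0.2, 0.3, -1.3]
opening: 0.161
```

Emit:
{"op": "servo_tool", "data": {"deltas": [[[0,0,-0.03,0],[0,0,-0.06,0],[0,0,-0.09,0],[0,0,-0.12,0],[0,0,-0.12,0]]]}}

```text
time: 21.2
eef_pos: [0.531, 0.1888, 0.0445]
tcp_rot: [-0.487, 0.513, 0.487, 0.513]
contact_force: [-0.8, 0.3, 0.9]
opening: 0.158
```

Module B went down freely. I'll release it and go to module A.

Emit:
{"op": "servo_tool", "data": {"deltas": [[[0,0,0,0],[0,0,0,0],[0,0,0,0],[0,0,0,0],[0,0,0,0]]], "claw": 0.3}}

```text
time: 21.7
eef_pos: [0.531, 0.1887, 0.0444]
tcp_rot: [-0.487, 0.512, 0.487, 0.513]
contact_force: [-0.4, 0.1, 0.4]
opening: 0.648
```

Emit:
{"op": "servo_tool", "data": {"deltas": [[[0,0,0.2,0],[0,0,0.4,0],[0,0,0.6,0],[0,0,0.8,0],[0,0,1,0]]]}}

```text
time: 22.2
eef_pos: [0.5308, 0.1887, 0.1451]
tcp_rot: [-0.487, 0.513, 0.487, 0.513]
contact_force: [0.4, 0.3, 0.2]
opening: 0.649
```

Emit:
{"op": "servo_tool", "data": {"deltas": [[[0,-0.1,0.2,0],[0.1,-0.3,0.4,0],[0.2,-0.5,0.6,0],[0.3,-0.7,0.8,0],[0.4,-0.9,0.8,0]]], "claw": 1}}

```text
time: 22.7
eef_pos: [0.573, 0.098, 0.2285]
tcp_rot: [-0.489, 0.511, 0.485, 0.514]
contact_force: [0.6, -0.8, 1.3]
opening: 1.0
```

Emit:
{"op": "servo_tool", "data": {"deltas": [[[0.06,-0.2,0,0],[0.12,-0.4,0,0],[0.18,-0.6,0,0],[0.24,-0.8,0,0],[0.3,-1,0,0]]]}}

```text
time: 23.2
eef_pos: [0.601, -0.0021, 0.2242]
tcp_rot: [-0.487, 0.513, 0.487, 0.513]
contact_force: [-0.1, 1.0, 0.8]
opening: 1.0
```

Emit:
{"op": "servo_tool", "data": {"deltas": [[[0.06,-0.2,0,0],[0.12,-0.4,0,0],[0.18,-0.6,0,0],[0.24,-0.8,0,0],[0.3,-1,0,0]]]}}

```text
time: 23.7
eef_pos: [0.6313, -0.1027, 0.2243]
tcp_rot: [-0.487, 0.513, 0.487, 0.513]
contact_force: [1.1, -0.2, 0.4]
opening: 0.998
```

Emit:
{"op": "servo_tool", "data": {"deltas": [[[0.01,-0.2,0,0],[0.02,-0.4,0,0],[0.03,-0.6,0,0],[0.03,-0.64,0,0],[0.03,-0.64,0,0]]]}}

```text
time: 24.2
eef_pos: [0.6337, -0.1662, 0.2242]
tcp_rot: [-0.487, 0.513, 0.487, 0.513]
contact_force: [-0.2, 0.1, 0.5]
opening: 0.998
```

```bash
python3 - <<'E'
from h import *
for i in range(3): snap('wrist','x')
T=toolT();im,C,K=wrist('w8');print(get_state()['time'],T[:3,3],yawn(T))
hsv=cv2.cvtColor(im,cv2.COLOR_BGR2HSV);m=cv2.inRange(hsv,(100,110,40),(125,255,255));n,l,st,ce=cv2.connectedComponentsWithStats(m)
print([(ce[i].round(1),st[i,4],wun(C,K,ce[i],.05)[0].round(3)) for i in range(1,n) if st[i,4]>150])
print(fit(im,C,K,.6335,-.166,-3.5))
E
```

```text
24.4 [ 0.63381824 -0.16456821  0.22429533] -2.8699987294112965
[(array([277.1, 186.4]), np.int32(1085), array([ 0.632, -0.168,  0.05 ])), (array([467.5, 307.1]), np.int32(1059), array([0.775, 0.03 , 0.05 ])), (array([369.1, 359.3]), np.int32(3089), array([ 0.839, -0.074,  0.05 ])), (array([520.7, 342.9]), np.int32(1740), array([0.825, 0.095, 0.05 ])), (array([468.9, 416.1]), np.int32(174), array([0.931, 0.051, 0.05 ]))]
(array([ 0.6359, -0.1676, -3.4348]), 117, 1085)
```

Emit:
{"op": "servo_tool", "data": {"deltas": [[[0.02,-0.03,-0.2,0],[0.02,-0.03,-0.4,0],[0.02,-0.03,-0.6,0],[0.02,-0.03,-0.8,0],[0.02,-0.03,-1,0]]]}}

```text
time: 24.9
eef_pos: [0.636, -0.1673, 0.1237]
tcp_rot: [-0.488, 0.512, 0.487, 0.512]
contact_force: [-0.6, 0.3, 0.1]
opening: 0.998
```

Emit:
{"op": "servo_tool", "data": {"deltas": [[[0,0,-0.25,0],[0,0,-0.5,0],[0,0,-0.75,0],[0,0,-0.92,0],[0,0,-0.92,0]]]}}

```text
time: 25.4
eef_pos: [0.6338, -0.1667, 0.0291]
tcp_rot: [-0.485, 0.513, 0.489, 0.511]
contact_force: [-0.4, 0.1, -0.2]
opening: 0.998
```

Emit:
{"op": "servo_tool", "data": {"deltas": [[[0,0,0,0],[0,0,0,0],[0,0,0,0],[0,0,0,0],[0,0,0,0]]]}}

```text
time: 25.9
eef_pos: [0.6363, -0.1685, 0.0331]
tcp_rot: [-0.488, 0.512, 0.487, 0.513]
contact_force: [-0.2, 0.1, -0.2]
opening: 1.003
```

Emit:
{"op": "servo_tool", "data": {"deltas": [[[0,0,0,0],[0,0,0,0],[0,0,0,0],[0,0,0,0],[0,0,0,0]]], "claw": -1}}

```text
time: 26.4
eef_pos: [0.636, -0.1682, 0.0326]
tcp_rot: [-0.487, 0.513, 0.487, 0.513]
contact_force: [1.8, 0.6, -1.8]
opening: 0.163
```

Emit:
{"op": "servo_tool", "data": {"deltas": [[[0,0,0,0],[0,0,0,0],[0,0,0,0],[0,0,0,0],[0,0,0,0]]]}}

```text
time: 26.9
eef_pos: [0.6361, -0.1683, 0.0326]
tcp_rot: [-0.487, 0.512, 0.487, 0.513]
contact_force: [0.2, 0.3, 1.6]
opening: 0.154
```

Emit:
{"op": "servo_tool", "data": {"deltas": [[[0,0,0.2,0],[0,0,0.4,0],[0,0,0.6,0],[0,0,0.8,0],[0,0,1,0]]]}}

```text
time: 27.4
eef_pos: [0.6347, -0.168, 0.1311]
tcp_rot: [-0.486, 0.513, 0.488, 0.512]
contact_force: [-0.0, 0.4, -2.7]
opening: 0.159
```

Emit:
{"op": "servo_tool", "data": {"deltas": [[[-0.08,0.2,0,0],[-0.16,0.4,0,0],[-0.24,0.6,0,0],[-0.32,0.8,0.1,0],[-0.4,1,0.2,0]]]}}

```text
time: 27.9
eef_pos: [0.5941, -0.0668, 0.1505]
tcp_rot: [-0.486, 0.513, 0.488, 0.512]
contact_force: [-0.0, -0.0, -2.8]
opening: 0.155
```

Emit:
{"op": "servo_tool", "data": {"deltas": [[[-0.08,0.2,0,0],[-0.16,0.4,0,0],[-0.24,0.6,0,0],[-0.32,0.8,0,0],[-0.4,1,0,0]]]}}

```text
time: 28.4
eef_pos: [0.5544, 0.0331, 0.1509]
tcp_rot: [-0.487, 0.513, 0.488, 0.512]
contact_force: [-0.9, 0.4, -3.6]
opening: 0.162
```

Emit:
{"op": "servo_tool", "data": {"deltas": [[[-0.06,0.2,0,0],[-0.12,0.4,0,0],[-0.18,0.6,0,0],[-0.24,0.8,0,0],[-0.28,0.8,0,0]]]}}

```text
time: 28.9
eef_pos: [0.5261, 0.114, 0.151]
tcp_rot: [-0.487, 0.512, 0.489, 0.511]
contact_force: [0.2, 0.4, -3.2]
opening: 0.155
```

```bash
python3 - <<'E'
from h import *
for i in range(3): snap('wrist','x')
T=toolT();im,C,K=wrist('w9');print(T[:3,3],yawn(T),get_state()['opening']);held(im,T,C,K,.0326)
E
```

```text
[0.52714629 0.11164751 0.15156575] -2.872543268875507 0.15764282859187073
held col 242 pred 161.3 per mm -1.94 seen [] [92, 92, 94, 94, 92, 59, 50, 49, 48, 49, 49, 47, 48]
held col 319 pred 161.3 per mm -1.94 seen [] [72, 73, 72, 67, 65, 43, 26, 25, 24, 23, 24, 23, 23]
```

Emit:
{"op": "servo_tool", "data": {"deltas": [[[0.01,0.005,-0.2,0],[0.01,0.005,-0.4,0],[0.01,0.005,-0.6,0],[0.01,0.005,-0.8,0],[0.01,0.005,-0.83,0]]]}}

```text
time: 29.6
eef_pos: [0.5269, 0.1113, 0.0664]
tcp_rot: [-0.485, 0.514, 0.488, 0.511]
contact_force: [-0.9, -0.2, -3.4]
opening: 0.164
```

Emit:
{"op": "servo_tool", "data": {"deltas": [[[0,0,-0.03,0],[0,0,-0.06,0],[0,0,-0.09,0],[0,0,-0.12,0],[0,0,-0.12,0]]]}}

```text
time: 30.1
eef_pos: [0.5288, 0.1122, 0.0573]
tcp_rot: [-0.487, 0.513, 0.487, 0.512]
contact_force: [-0.9, -0.2, -2.7]
opening: 0.158
```

Emit:
{"op": "servo_tool", "data": {"deltas": [[[0,0,-0.03,0],[0,0,-0.06,0],[0,0,-0.09,0],[0,0,-0.12,0],[0,0,-0.12,0]]]}}

```text
time: 30.6
eef_pos: [0.5287, 0.1122, 0.0449]
tcp_rot: [-0.487, 0.513, 0.487, 0.512]
contact_force: [-0.7, -0.7, -3.2]
opening: 0.159
```

Emit:
{"op": "servo_tool", "data": {"deltas": [[[0,0,0,0],[0,0,0,0],[0,0,0,0],[0,0,0,0],[0,0,0,0]]], "claw": 0.3}}

```text
time: 31.1
eef_pos: [0.5291, 0.1122, 0.0456]
tcp_rot: [-0.487, 0.512, 0.487, 0.513]
contact_force: [-0.3, 0.8, 0.6]
opening: 0.652
```

Emit:
{"op": "servo_tool", "data": {"deltas": [[[0,0,0.2,0],[0,0,0.4,0],[0,0,0.6,0],[0,0,0.8,0],[0,0,1,0]]]}}

```text
time: 31.6
eef_pos: [0.5288, 0.1122, 0.1462]
tcp_rot: [-0.487, 0.512, 0.487, 0.513]
contact_force: [0.0, 0.8, -1.1]
opening: 0.65
```

Emit:
{"op": "servo_tool", "data": {"deltas": [[[0,0.2,0.2,0],[0,0.4,0.4,0],[0,0.6,0.6,0],[0,0.8,0.8,0],[0,1,0.8,0]]]}}

```text
time: 32.1
eef_pos: [0.5307, 0.2134, 0.2295]
tcp_rot: [-0.488, 0.51, 0.486, 0.515]
contact_force: [0.4, -0.4, 0.2]
opening: 0.65
```

Emit:
{"op": "servo_tool", "data": {"deltas": [[[0,0.2,0,0],[0,0.4,0,0],[0,0.4,0,0],[0,0.4,0,0],[0,0.4,0,0]]]}}

```text
time: 32.6
eef_pos: [0.5289, 0.2515, 0.2252]
tcp_rot: [-0.487, 0.513, 0.487, 0.512]
contact_force: [-0.4, -0.5, -0.3]
opening: 0.649
```

```bash
python3 - <<'E'
from h import *
for i in range(3): snap('wrist','x')
T=toolT();im,C,K=wrist('w10');print(T[:3,3],yawn(T))
for g in((.5277,.1122),(.5313,.1881),(.535,.264)):
  for zb in(.012,.03): print(fit(im,C,K,*g,-2.8,zb))
for c in('top','scene'):
  snap(c,c+'10');print([(np.round(d['at'],3),round(d['p'],2)) for q in('lever_tip','module0') for d in recognise(c,q)])
# triangulate red knob: top, scene, wrist
A=[];b=[]
def add(o,d):
    d=d/np.linalg.norm(d);P=np.eye(3)-np.outer(d,d);A.append(P);b.append(P@o)
for c in('top','scene','wrist'):
    i=im if c=='wrist' else cv2.imread(f'pics/{c}10.png');h=cv2.cvtColor(i,cv2.COLOR_BGR2HSV);m=cv2.inRange(h,(0,150,60),(6,255,255))
    n,l,st,ce=cv2.connectedComponentsWithStats(m)
    pr=wpr(C,K,(.515,.415,.11))[0] if c=='wrist' else proj(c,(.515,.415,.11))[0]
    k=min((j for j in range(1,n) if st[j,4]>10),key=lambda j:np.hypot(*(ce[j]-pr)));print(c,pr.round(),ce[k].round(1),st[k])
    if c=='wrist': add(C[:3,3],wun(C,K,ce[k],.1)[0]-C[:3,3])
    else:
        k_=calibration(c);o=-np.array(k_['R']).T@np.array(k_['t']);add(o,unproj(c,ce[k],.1)[0]-o)
print('knob',np.linalg.solve(sum(A),sum(b)))
E
```

```text
[0.52900296 0.25143777 0.22531762] -2.9670205356267436
(array([ 0.5286,  0.1126, -5.6177]), 236, 1694)
(array([ 0.526 ,  0.1203, -7.9329]), 447, 1694)
(array([ 0.5309,  0.1888, -5.575 ]), 194, 1340)
(array([ 0.5278,  0.1926, -7.1908]), 362, 1340)
(array([ 0.5345,  0.2645, -0.9744]), 148, 1137)
(array([0.5319, 0.264 , 0.1369]), 285, 1137)
[(array([0.51 , 0.416, 0.122]), 0.64), (array([0.526, 0.108, 0.036]), 0.98), (array([0.525, 0.184, 0.037]), 0.85), (array([0.536, 0.235, 0.033]), 0.42)]
[(array([0.52 , 0.416, 0.109]), 0.72), (array([0.54 , 0.26 , 0.036]), 0.92), (array([0.539, 0.188, 0.032]), 0.75), (array([0.537, 0.114, 0.038]), 0.61)]
top [163. 213.] [160.5 214.2] [157 211   8   8  47]
scene [418. 227.] [420.3 225.9] [416 222   9   9  62]
wrist [492. 179.] [502.6 175.4] [484 159  38  33 943]
knob [0.51066493 0.42075454 0.11403602]
```

View pics/w10.png

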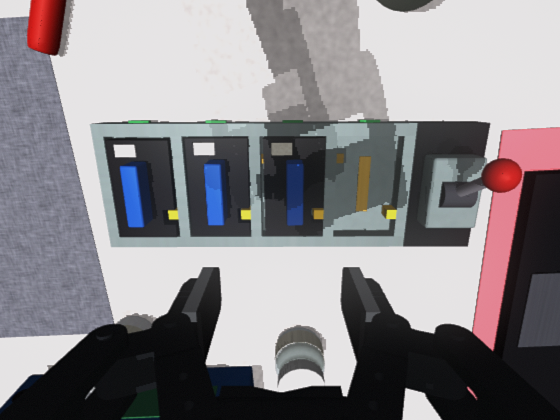

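All three modules are home, with keys in the notches at (173,214), (246,214) and (318,213). Before I touch the lever, I'll check the top view for any fourth module and for the basket and stand geometry.

```bash
python3 - <<'E'
import cv2,numpy as np
t=cv2.imread('pics/top10.png');s=cv2.imread('pics/scene10.png')
a=cv2.resize(t[80:345,50:560],None,fx=1.55,fy=1.55,interpolation=cv2.INTER_CUBIC)[:,:780]
b=cv2.resize(t[155:270,370:470],None,fx=1.6,fy=1.6)
c=cv2.resize(s[120:215,100:240],None,fx=1.85,fy=1.85,interpolation=cv2.INTER_CUBIC);d=cv2.resize(s[190:285,290:450],None,fx=1.85,fy=1.85,interpolation=cv2.INTER_CUBIC)
r=np.hstack([c,d]);r=cv2.copyMakeBorder(r,0,0,0,780-r.shape[1],cv2.BORDER_CONSTANT)
cv2.imwrite('pics/c10.png',np.vstack([a,r]));print(a.shape,r.shape)
E
```

```text
(411, 780, 3) (176, 780, 3)
```

View pics/c10.png

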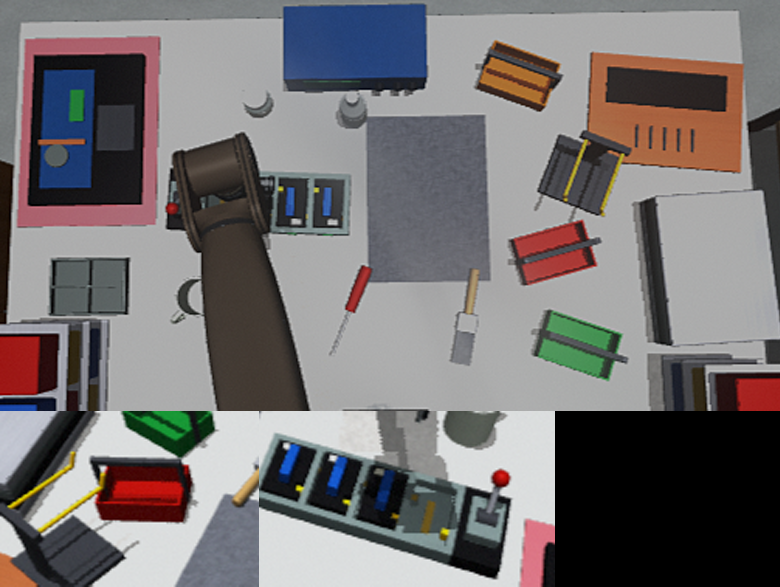

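No fourth module is on the bench, and the three in the dock are seated. Now the lever: gripper shut, down on the robot side, then push +x.

Emit:
{"op": "servo_tool", "data": {"deltas": [[[-0.13,0.2,0,0],[-0.26,0.4,0,0],[-0.39,0.6,0,0],[-0.52,0.8,0,0],[-0.66,1,0,0]]], "claw": -1, "force": 40}}

```text
time: 33.6
eef_pos: [0.4624, 0.3529, 0.2254]
tcp_rot: [-0.487, 0.512, 0.487, 0.513]
contact_force: [0.8, -0.1, -0.8]
opening: -0.002
```

Emit:
{"op": "servo_tool", "data": {"deltas": [[[0,0.2,0,0],[0,0.4,0,0],[0,0.6,-0.1,0],[0,0.7,-0.3,0],[0,0.7,-0.5,0]]]}}

```text
time: 34.1
eef_pos: [0.463, 0.4238, 0.1753]
tcp_rot: [-0.488, 0.511, 0.488, 0.513]
contact_force: [0.6, 0.1, -0.2]
opening: -0.003
```

Emit:
{"op": "servo_tool", "data": {"deltas": [[[0,0,-0.2,0],[0,0,-0.4,0],[0,0,-0.6,0],[0,0,-0.76,0],[0,0,-0.76,0]]]}}

```text
time: 34.6
eef_pos: [0.4612, 0.4211, 0.0962]
tcp_rot: [-0.487, 0.515, 0.487, 0.511]
contact_force: [-1.2, -0.5, -0.5]
opening: -0.001
```

Emit:
{"op": "servo_tool", "data": {"deltas": [[[0.1,0,0,0],[0.2,0,0,0],[0.3,-0.01,0,0],[0.4,-0.02,0,0],[0.5,-0.03,0,0]]]}}

```text
time: 35.1
eef_pos: [0.5142, 0.4193, 0.1001]
tcp_rot: [-0.487, 0.512, 0.487, 0.513]
contact_force: [-1.6, 0.3, 0.8]
opening: 0.001
```

Emit:
{"op": "servo_tool", "data": {"deltas": [[[0.1,0,0,0],[0.2,-0.01,0,0],[0.3,-0.02,0,0],[0.36,-0.02,0,0],[0.36,-0.02,0,0]]]}}

```text
time: 35.6
eef_pos: [0.5499, 0.4168, 0.099]
tcp_rot: [-0.487, 0.513, 0.487, 0.513]
contact_force: [1.1, -0.3, -0.3]
opening: -0.001
```

Emit:
{"op": "servo_tool", "data": {"deltas": [[[0.02,0,0,0],[0.04,0,0,0],[0.06,0,0,0],[0.06,0,0,0],[0.06,0,0,0]]]}}

```text
time: 36.1
eef_pos: [0.552, 0.4171, 0.0989]
tcp_rot: [-0.486, 0.515, 0.488, 0.51]
contact_force: [-7.9, -0.2, 1.2]
opening: -0.004
```

```bash
python3 - <<'E'
from h import *
print(get_state()['contact_force'],get_state()['eef_pos'])
for c in('top','scene'):
    i=snap(c,c+'11');h=cv2.cvtColor(i,cv2.COLOR_BGR2HSV);m=cv2.inRange(h,(0,150,60),(6,255,255));n,l,st,ce=cv2.connectedComponentsWithStats(m)
    print(c,[(ce[j].round(1),st[j,4],unproj(c,ce[j],.114)[0].round(3)) for j in range(1,n) if st[j,4]>10 and 100<ce[j][1]<260 and abs(ce[j][0]-(160 if c=='top' else 420))<30], proj(c,(.5757,.417,.114)))
E
```

```text
[-7.9158917  -0.20185918  1.18257873] [0.55201638 0.41714804 0.09888284]
top [] [[162.33909757 193.09214314]]
scene [(array([417.2, 246.1]), np.int32(62), array([0.577, 0.418, 0.114]))] [[416.83393813 245.63624743]]
```

The lever is hard on its stop: about 8 N, with the knob at (0.577, 0.418), which matches fully on. I'll back off and head for the basket.

Emit:
{"op": "servo_tool", "data": {"deltas": [[[0.04,0,0,0],[0.04,0,0,0],[-0.1,0,0,0],[-0.3,0,0,0],[-0.5,0,0,0]]]}}

```text
time: 36.7
eef_pos: [0.5048, 0.4174, 0.0999]
tcp_rot: [-0.487, 0.512, 0.487, 0.513]
contact_force: [0.1, -0.4, -0.4]
opening: -0.001
```

Emit:
{"op": "servo_tool", "data": {"deltas": [[[0,0,0.2,0],[0,0,0.4,0],[0,0,0.6,0],[0,0,0.8,0],[0,0,1,0]]]}}

```text
time: 37.2
eef_pos: [0.5051, 0.4174, 0.2007]
tcp_rot: [-0.488, 0.512, 0.487, 0.513]
contact_force: [0.0, 1.0, 1.3]
opening: -0.001
```

Emit:
{"op": "servo_tool", "data": {"deltas": [[[0,-0.2,0.2,0],[0,-0.4,0.4,0],[0,-0.6,0.6,0],[0,-0.8,0.6,0],[0,-1,0.6,0]]], "claw": 1}}

```text
time: 37.7
eef_pos: [0.5052, 0.3163, 0.2599]
tcp_rot: [-0.488, 0.512, 0.487, 0.513]
contact_force: [0.2, -0.5, 0.1]
opening: 0.846
```

Emit:
{"op": "servo_tool", "data": {"deltas": [[[0,-0.2,0,0],[0,-0.4,0,0],[0,-0.6,0,0],[0,-0.8,0,0],[0,-1,0,0]]]}}

```text
time: 38.2
eef_pos: [0.5045, 0.2159, 0.2581]
tcp_rot: [-0.487, 0.513, 0.487, 0.512]
contact_force: [-0.2, -0.5, -0.4]
opening: 1.002
```

Emit:
{"op": "servo_tool", "data": {"deltas": [[[0,-0.2,0,0],[0,-0.4,0,0],[0,-0.6,0,0],[0,-0.8,0,0],[0,-1,0,0]]]}}

```text
time: 38.7
eef_pos: [0.5044, 0.116, 0.2581]
tcp_rot: [-0.487, 0.513, 0.487, 0.512]
contact_force: [0.8, -0.3, 0.1]
opening: 1.002
```

Emit:
{"op": "servo_tool", "data": {"deltas": [[[0,-0.2,0,0],[0,-0.4,0,0],[0,-0.6,0,0],[0,-0.8,0,0],[0,-1,0,0]]]}}

```text
time: 39.2
eef_pos: [0.5043, 0.0161, 0.2581]
tcp_rot: [-0.487, 0.513, 0.487, 0.512]
contact_force: [0.5, 0.1, 0.6]
opening: 0.997
```

Emit:
{"op": "servo_tool", "data": {"deltas": [[[0,-0.2,0,0],[0,-0.4,0,0],[0,-0.6,0,0],[0,-0.8,0,0],[0,-1,0,0]]]}}

```text
time: 39.7
eef_pos: [0.5042, -0.0838, 0.2581]
tcp_rot: [-0.487, 0.513, 0.487, 0.512]
contact_force: [-0.5, 0.5, 0.1]
opening: 1.0
```

Emit:
{"op": "servo_tool", "data": {"deltas": [[[0,-0.2,0,0],[0,-0.4,0,0],[0,-0.6,0,0],[0,-0.8,0,0],[0,-1,0,0]]]}}

```text
time: 40.2
eef_pos: [0.5042, -0.1837, 0.2581]
tcp_rot: [-0.487, 0.513, 0.487, 0.512]
contact_force: [0.2, -1.0, 0.1]
opening: 0.997
```

Emit:
{"op": "servo_tool", "data": {"deltas": [[[-0.1,-0.2,0,0],[-0.2,-0.4,0,0],[-0.3,-0.6,0,0],[-0.4,-0.8,0,0],[-0.4,-1,0,0]]]}}

```text
time: 40.7
eef_pos: [0.4636, -0.2836, 0.2583]
tcp_rot: [-0.487, 0.513, 0.487, 0.513]
contact_force: [0.2, 0.4, -0.9]
opening: 1.0
```

```bash
python3 - <<'E'
from h import *
for i in range(3): snap('wrist','x')
s=get_state();T=toolT();im,C,K=wrist('w12');print(s['time'],T[:3,3],yawn(T),s['qpos'].round(3))
snap('top','top12');snap('scene','scene12')
for c in('top','scene'): print(c,[(q,np.round(d['at'],3),round(d['p'],2)) for q in('basket_bar','hook_rest') for d in recognise(c,q)])
for c in('top','scene'):
    i=cv2.imread(f'pics/{c}12.png');h=cv2.cvtColor(i,cv2.COLOR_BGR2HSV);m=cv2.inRange(h,(0,150,60),(6,255,255));n,l,st,ce=cv2.connectedComponentsWithStats(m)
    print(c,[(ce[j].round(1),st[j,4],unproj(c,ce[j],.114)[0].round(3)) for j in range(1,n) if st[j,4]>10 and 100<ce[j][1]<260 and abs(ce[j][0]-(160 if c=='top' else 420))<30])
E
```

```text
40.85 [ 0.46470649 -0.28376422  0.25865334] -3.0161385227002175 [-0.735 -0.023  1.869  0.     1.297 -2.253]
top [('basket_bar', array([ 0.8  , -0.307,  0.007]), 0.85), ('basket_bar', array([0.745, 0.255, 0.071]), 0.72), ('basket_bar', array([ 0.448, -0.412,  0.003]), 0.57), ('basket_bar', array([ 0.221, -0.408,  0.005]), 0.57), ('hook_rest', array([ 0.615, -0.441,  0.01 ]), 0.78), ('hook_rest', array([0.335, 0.389, 0.027]), 0.3)]
scene [('basket_bar', array([ 0.414, -0.365,  0.017]), 0.88), ('basket_bar', array([ 0.8  , -0.303,  0.015]), 0.81), ('basket_bar', array([ 0.236, -0.397,  0.025]), 0.71), ('basket_bar', array([0.578, 0.408, 0.122]), 0.45), ('basket_bar', array([0.736, 0.058, 0.103]), 0.36), ('basket_bar', array([ 0.597, -0.433,  0.014]), 0.2), ('hook_rest', array([ 0.594, -0.426,  0.013]), 0.97)]
top [(array([162.3, 193.5]), np.int32(50), array([0.574, 0.417, 0.114]))]
scene [(array([416.8, 245.9]), np.int32(71), array([0.577, 0.417, 0.114]))]
```

View pics/w12.png

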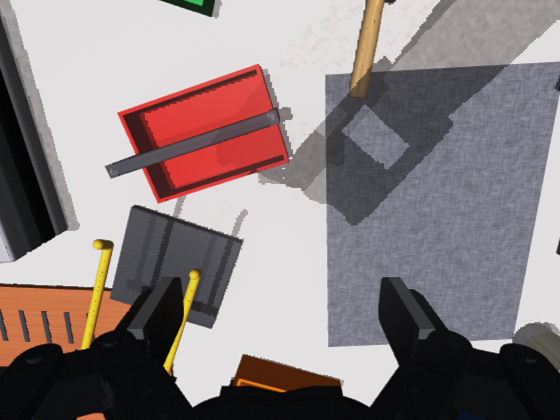

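The basket's bar runs from (109,172) to (276,117). Its rim corners are (118,112), (260,65), (289,158) and (158,203), and the prong tips are at (103,244) and (194,274). The lever knob stays at x≈0.576, so it is on.

```bash
python3 - <<'E'
from h import *
c=calibration('wrist');T=toolT();C=T@np.array(c['T_tool_cam']);K=np.array(c['intrinsics'])
b=wun(C,K,[(109.5,172.5),(276.5,117.5)],.104);d=b[1]-b[0];print('bar',b.mean(0).round(4),np.linalg.norm(d).round(4),np.degrees(np.arctan2(-d[0],d[1])).round(1))
r=wun(C,K,[(118,112),(260,65),(289,158),(158,203)],.045);print('rim',r.mean(0).round(4),[np.linalg.norm(r[i]-r[(i+1)%4]).round(4) for i in range(4)]);d=r[1]-r[0]+r[2]-r[3];print(np.degrees(np.arctan2(-d[0],d[1])).round(1))
for z in(.158,.161,.164):
    t=wun(C,K,[(103,244),(195,274)],z);d=t[1]-t[0];print('tips',z,t.round(4).tolist(),np.linalg.norm(d).round(4),np.degrees(np.arctan2(-d[0],d[1])).round(1))
# top camera: prong tips / roots
t=cv2.imread('pics/top12.png');h=cv2.cvtColor(t,cv2.COLOR_BGR2HSV);m=cv2.inRange(h,(20,110,80),(36,255,255))
n,l,st,ce=cv2.connectedComponentsWithStats(m)
for j in range(1,n):
    if st[j,4]>40 and ce[j][0]>395:
        p=np.argwhere(l==j)[:,::-1].astype(float);lo=p[p[:,1]>=p[:,1].max()-2].mean(0);v=cv2.fitLine(p.astype(np.float32),cv2.DIST_L2,0,.01,.01).ravel()
        q=unproj('top',[v[2:]-15*v[:2],v[2:]+15*v[:2]],.142);dd=q[1]-q[0];print('prong tip px',lo,unproj('top',lo,.161)[0].round(4),'yaw',np.degrees(np.arctan2(dd[1],dd[0])).round(1))
E
```

```text
bar [ 0.419  -0.3572  0.104 ] 0.1551 14.8
rim [ 0.4175 -0.3567  0.045 ] [np.float64(0.1497), np.float64(0.0941), np.float64(0.1507), np.float64(0.0997)]
15.1
tips 0.158 [[0.4845, -0.4209, 0.158], [0.514, -0.3529, 0.158]] 0.074 -23.4
tips 0.161 [[0.4833, -0.4191, 0.161], [0.5124, -0.352, 0.161]] 0.0731 -23.4
tips 0.164 [[0.4821, -0.4173, 0.164], [0.5108, -0.3511, 0.164]] 0.0722 -23.4
prong tip px [422.125 185.125] [ 0.5797 -0.3791  0.161 ] yaw -23.7
prong tip px [442.4 202.8] [ 0.5251 -0.437   0.161 ] yaw -23.1
```

Emit:
{"op": "servo_tool", "data": {"deltas": [[[-0.1,-0.2,0,-0.09],[-0.2,-0.4,0,-0.18],[-0.3,-0.6,0,-0.27],[-0.4,-0.73,0,-0.36],[-0.46,-0.73,0,-0.45]]]}}

```text
time: 41.7
eef_pos: [0.4184, -0.3569, 0.2594]
tcp_rot: [-0.278, 0.651, 0.277, 0.65]
contact_force: [0.5, -0.6, 0.1]
opening: 0.996
```

Emit:
{"op": "servo_tool", "data": {"deltas": [[[0,0,0,-0.09],[0,0,0,-0.18],[0,0,0,-0.27],[0,0,0,-0.35],[0,0,0,-0.35]]]}}

```text
time: 42.2
eef_pos: [0.4191, -0.3555, 0.2594]
tcp_rot: [-0.093, 0.701, 0.093, 0.701]
contact_force: [0.7, 0.4, -0.0]
opening: 1.002
```

```bash
python3 - <<'E'
from h import *
for i in range(4): snap('wrist','x')
s=get_state();T=toolT();im,C,K=wrist('w13');print(s['time'],T[:3,3],yawn(T),s['qpos'].round(3))
a=np.radians(15);R=np.array([[np.cos(a),-np.sin(a)],[np.sin(a),np.cos(a)]])
D=lambda P,c:cv2.polylines(im,[(wpr(C,K,np.array(P))*16).round().astype(int)],True,c,1,cv2.LINE_AA,4)
c0=np.array((.4183,-.357))
for z,w,h,c in((.045,50,75,(255,255,0)),(.104,6,81,(0,255,0))): D([np.r_[c0+R@np.array((u*w,v*h))/1e3,z] for u,v in((1,1),(1,-1),(-1,-1),(-1,1))],c)
a=np.radians(-23.4);R=np.array([[np.cos(a),-np.sin(a)],[np.sin(a),np.cos(a)]]);h0=np.array((.549,-.408))
for v in(-38,38): D([np.r_[h0+R@np.array((x,v))/1e3,z] for x,z in((85,.144),(-38,.144),(-52,.164))]+[np.r_[h0+R@np.array((-38,v))/1e3,.144]],(255,0,255))
D([np.r_[h0+R@np.array(v)/1e3,.012] for v in((-20,70),(-20,-70),(115,-70),(115,70))],(0,128,255))
cv2.imwrite('pics/w13o.png',im)
E
```

```text
42.4 [ 0.41899116 -0.35562948  0.25933543] -74.78772613155556 [-0.888 -0.012  1.857  0.     1.297 -1.154]
```

View pics/w13o.png

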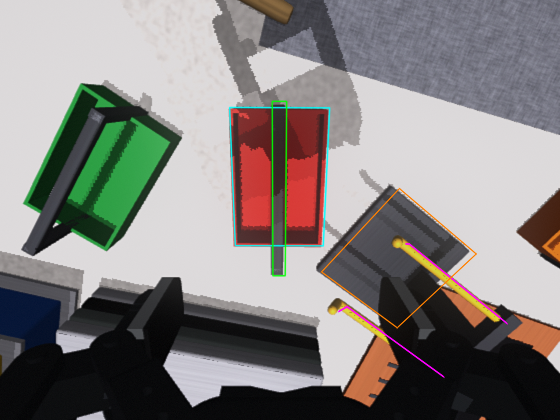

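The overlays fit: bar at (279,190), rim, base plate, and prong tips (398,242)/(334,307) to within about 4 px. Grasp the bar.

Emit:
{"op": "servo_tool", "data": {"deltas": [[[-0.01,-0.01,-0.2,0],[-0.01,-0.01,-0.4,0],[-0.01,-0.01,-0.6,0],[-0.01,-0.01,-0.8,0],[-0.01,-0.01,-1,0]]]}}

```text
time: 42.95
eef_pos: [0.418, -0.3568, 0.1586]
tcp_rot: [-0.093, 0.701, 0.093, 0.701]
contact_force: [-0.4, 0.0, -0.2]
opening: 0.998
```

Emit:
{"op": "servo_tool", "data": {"deltas": [[[0,0,-0.2,0],[0,0,-0.4,0],[0,0,-0.6,0],[0,0,-0.79,0],[0,0,-0.79,0]]]}}

```text
time: 43.45
eef_pos: [0.4164, -0.355, 0.0773]
tcp_rot: [-0.091, 0.702, 0.095, 0.7]
contact_force: [-0.5, -0.4, -0.5]
opening: 1.004
```

Emit:
{"op": "servo_tool", "data": {"deltas": [[[0,0,0,0],[0,0,0,0],[0,0,0,0],[0,0,0,0],[0,0,0,0]]], "claw": -1, "force": 110}}

```text
time: 43.95
eef_pos: [0.4179, -0.3571, 0.081]
tcp_rot: [-0.093, 0.701, 0.093, 0.701]
contact_force: [-4.0, -1.3, 1.8]
opening: 0.141
```

Emit:
{"op": "servo_tool", "data": {"deltas": [[[0,0,0,0],[0,0,0,0],[0,0,0,0],[0,0,0,0],[0,0,0,0]]]}}

```text
time: 44.45
eef_pos: [0.4178, -0.3572, 0.0809]
tcp_rot: [-0.093, 0.701, 0.093, 0.701]
contact_force: [-4.7, -0.5, 5.3]
opening: 0.119
```

Emit:
{"op": "servo_tool", "data": {"deltas": [[[0,0,0.1,0],[0,0,0.2,0],[0,0,0.3,0],[0,0,0.3,0],[0,0,0.3,0]]]}}

```text
time: 44.95
eef_pos: [0.4181, -0.3568, 0.1106]
tcp_rot: [-0.093, 0.701, 0.093, 0.701]
contact_force: [1.1, 0.2, -4.2]
opening: 0.111
```

Emit:
{"op": "servo_tool", "data": {"deltas": [[[-0.04,0.03,0.1,0],[-0.09,0.06,0.2,0],[-0.14,0.1,0.3,0],[-0.18,0.13,0.4,0],[-0.18,0.13,0.51,0]]]}}

```text
time: 45.45
eef_pos: [0.3992, -0.3432, 0.1622]
tcp_rot: [-0.093, 0.701, 0.093, 0.701]
contact_force: [0.2, -0.3, -4.5]
opening: 0.114
```

Emit:
{"op": "servo_tool", "data": {"deltas": [[[0,0,0,-0.08],[0,0,0,-0.17],[0,0,0,-0.25],[0,0,0,-0.34],[0,0,0,-0.427]]]}}

```text
time: 45.95
eef_pos: [0.4, -0.344, 0.1622]
tcp_rot: [0.145, 0.692, -0.145, 0.692]
contact_force: [0.3, 0.4, -3.9]
opening: 0.116
```

```bash
python3 - <<'E'
from h import *
for i in range(4): snap('wrist','x')
s=get_state();T=toolT();im,C,K=wrist('w14');print(s['time'],T[:3,3],yawn(T),s['opening'],s['contact_force'].round(1),s['wrist_torque'].round(2))
D=lambda P,c:cv2.polylines(im,[(wpr(C,K,np.array(P))*16).round().astype(int)],True,c,1,cv2.LINE_AA,4)
a=np.radians(-23.4);R=np.array([[np.cos(a),-np.sin(a)],[np.sin(a),np.cos(a)]]);h0=np.array((.547,-.4075))
for v in(-38,38): D([np.r_[h0+R@np.array((x,v))/1e3,z] for x,z in((85,.144),(-38,.144),(-52,.164))]+[np.r_[h0+R@np.array((-38,v))/1e3,.144]],(255,0,255))
c0=T[:2,3]
for z,w,h,c in((-.053,50,75,(255,255,0)),(.006,6,81,(0,255,0))): D([np.r_[c0+R@np.array((u*w,v*h))/1e3,T[2,3]+.017+z] for u,v in((1,1),(1,-1),(-1,-1),(-1,1))],c)
cv2.imwrite('pics/w14o.png',im);snap('scene','s14')
E
```

```text
46.15 [ 0.40001022 -0.34397574  0.16188948] -113.17424408101522 0.1164787797963152 [-0.5  0.3 -3.3] [-0.01 -0.04  0.03]
```

View pics/w14o.png

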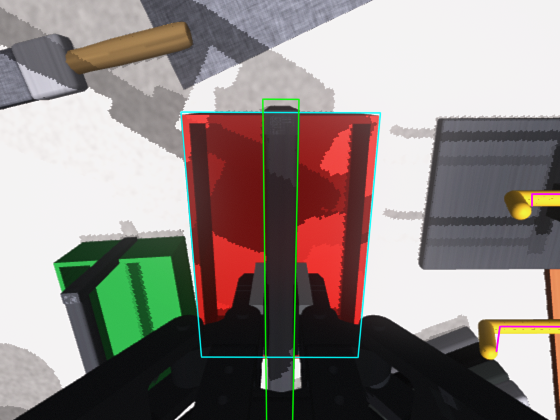

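The basket hangs level with its bar at (280,250). The prong tips at (518,205) and (488,340) are about 5 mm nearer than modelled, so I've corrected for that. Moving in over the prongs.

Emit:
{"op": "servo_tool", "data": {"deltas": [[[0.14,-0.06,0,0],[0.28,-0.12,0,0],[0.42,-0.18,0,0],[0.56,-0.24,0,0],[0.72,-0.31,0,0]]]}}

```text
time: 46.75
eef_pos: [0.4723, -0.3749, 0.1612]
tcp_rot: [0.143, 0.693, -0.142, 0.692]
contact_force: [-0.2, 0.0, -3.3]
opening: 0.115
```

Emit:
{"op": "servo_tool", "data": {"deltas": [[[0.14,-0.06,0,0],[0.28,-0.12,0,0],[0.42,-0.18,0,0],[0.56,-0.24,0,0],[0.72,-0.31,0,0]]]}}

```text
time: 47.25
eef_pos: [0.5443, -0.4059, 0.161]
tcp_rot: [0.143, 0.693, -0.142, 0.692]
contact_force: [0.0, 0.6, -3.7]
opening: 0.119
```

```bash
python3 - <<'E'
from h import *
for i in range(4): snap('wrist','x')
s=get_state();T=toolT();im,C,K=wrist('w15');i=snap('scene','s15');print(s['time'],T[:3,3],yawn(T),s['opening'],s['contact_force'].round(1),s['wrist_torque'].round(2))
p=proj('scene',T[:3,3])[0].astype(int);print(p);x,y=p
cr=cv2.resize(i[max(0,y-55):y+55,max(0,x-55):x+55],(400,400),interpolation=cv2.INTER_CUBIC)
cv2.imwrite('pics/c15.png',np.hstack([cv2.resize(im[60:420,130:490],(400,400)),cr]))
E
```

```text
47.45 [ 0.54362269 -0.4055346   0.16081129] -113.27324301108986 0.11159006523070995 [-0.  -0.2 -3.1] [0.04 0.01 0.01]
[133 157]
```

View pics/c15.png

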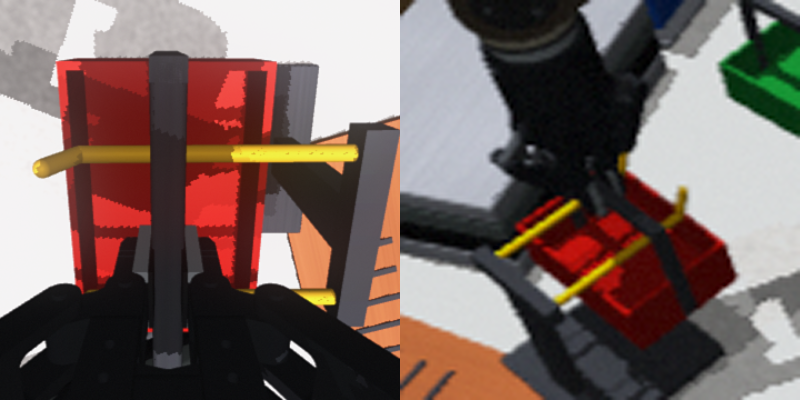

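The bar is over both prongs, inside the upturned tips. Lower it.

Emit:
{"op": "servo_tool", "data": {"deltas": [[[0,0,-0.06,0],[0,0,-0.12,0],[0,0,-0.18,0],[0,0,-0.24,0],[0,0,-0.24,0]]]}}

```text
time: 48.05
eef_pos: [0.5431, -0.4051, 0.1354]
tcp_rot: [0.144, 0.693, -0.142, 0.692]
contact_force: [-0.2, 0.7, -3.9]
opening: 0.115
```

Emit:
{"op": "servo_tool", "data": {"deltas": [[[0,0,-0.02,0],[0,0,-0.03,0],[0,0,-0.04,0],[0,0,-0.04,0],[0,0,-0.04,0]]]}}

```text
time: 48.55
eef_pos: [0.544, -0.4058, 0.1335]
tcp_rot: [0.143, 0.692, -0.143, 0.693]
contact_force: [-0.5, -0.6, -3.1]
opening: 0.119
```

Emit:
{"op": "servo_tool", "data": {"deltas": [[[0,0,-0.01,0],[0,0,-0.02,0],[0,0,-0.02,0],[0,0,-0.02,0],[0,0,-0.02,0]]]}}

```text
time: 49.05
eef_pos: [0.5441, -0.406, 0.1324]
tcp_rot: [0.143, 0.692, -0.143, 0.693]
contact_force: [-1.4, 2.6, 3.6]
opening: 0.115
```

Emit:
{"op": "servo_tool", "data": {"deltas": [[[0,0,-0.01,0],[0,0,-0.015,0],[0,0,-0.015,0],[0,0,-0.015,0],[0,0,-0.015,0]]]}}

```text
time: 49.55
eef_pos: [0.5441, -0.406, 0.1323]
tcp_rot: [0.143, 0.692, -0.143, 0.693]
contact_force: [-3.7, 3.7, 8.5]
opening: 0.119
```

The bar is resting on the prongs, with the load reversed. Release and rise.

Emit:
{"op": "servo_tool", "data": {"deltas": [[[0,0,0.02,0],[0,0,0.02,0],[0,0,0.02,0],[0,0,0.02,0],[0,0,0.02,0]]], "claw": 0}}

```text
time: 50.05
eef_pos: [0.5438, -0.4058, 0.1314]
tcp_rot: [0.143, 0.693, -0.143, 0.692]
contact_force: [1.1, -0.1, 0.5]
opening: 0.498
```

Emit:
{"op": "servo_tool", "data": {"deltas": [[[0,0,0.1,0],[0,0,0.2,0],[0,0,0.4,0],[0,0,0.6,0],[0,0,0.8,0]]]}}

```text
time: 50.55
eef_pos: [0.5442, -0.4061, 0.2141]
tcp_rot: [0.143, 0.692, -0.143, 0.693]
contact_force: [-0.2, 0.1, -0.2]
opening: 0.504
```

Emit:
{"op": "servo_tool", "data": {"deltas": [[[0,0.2,0.2,0],[0,0.4,0.4,0],[0,0.6,0.4,0],[0,0.8,0.4,0],[0,1,0.4,0]]]}}

```text
time: 51.05
eef_pos: [0.5433, -0.3039, 0.2506]
tcp_rot: [0.143, 0.693, -0.143, 0.692]
contact_force: [-0.1, -0.7, 0.5]
opening: 0.496
```

Emit:
{"op": "servo_tool", "data": {"deltas": [[[0,0.2,0,0],[0,0.4,0,0],[0,0.6,0,0],[0,0.8,0,0],[0,1,0,0]]]}}

```text
time: 51.55
eef_pos: [0.5438, -0.2041, 0.2517]
tcp_rot: [0.143, 0.693, -0.143, 0.692]
contact_force: [0.3, 0.8, -0.5]
opening: 0.499
```

Emit:
{"op": "servo_tool", "data": {"deltas": [[[0,0.2,0,0],[0,0.4,0,0],[0,0.6,0,0],[0,0.8,0,0],[0,1,0,0]]]}}

```text
time: 52.05
eef_pos: [0.5437, -0.1042, 0.2519]
tcp_rot: [0.143, 0.692, -0.143, 0.693]
contact_force: [-0.1, -0.7, -0.3]
opening: 0.501
```

```bash
python3 - <<'E'
from h import *
for i in range(3): snap('wrist','x')
s=get_state();print(s['time'],s['eef_pos'],s['contact_force'].round(1))
t=snap('top','t16');i=snap('scene','s16')
a=cv2.resize(t[150:300,130:470],None,fx=2.3,fy=2.3,interpolation=cv2.INTER_CUBIC)[:,:780]
b=cv2.resize(i[110:235,80:220],(390,250));c=cv2.resize(i[190:295,280:450],(390,250))
cv2.imwrite('pics/c16.png',np.vstack([a,np.hstack([b,c])]))
for q in('cleaner','screwjar','mug','lever_tip'):
  for c in('top','scene'): print(q,c,[(np.round(d['at'],3).tolist(),round(d['p'],2)) for d in recognise(c,q)][:1])
E
```

```text
52.2 [ 0.54385295 -0.10443427  0.25194168] [ 0.5 -0.5  0. ]
cleaner top [([0.712, 0.05, 0.108], 0.76)]
cleaner scene [([0.736, 0.06, 0.104], 0.92)]
screwjar top [([0.746, 0.254, 0.071], 0.66)]
screwjar scene [([0.767, 0.261, 0.074], 0.6)]
mug top [([0.335, 0.386, 0.025], 0.96)]
mug scene [([0.351, 0.377, 0.058], 0.96)]
lever_tip top [([0.745, 0.255, 0.07], 0.73)]
lever_tip scene [([0.579, 0.41, 0.119], 0.45)]
```

View pics/c16.png

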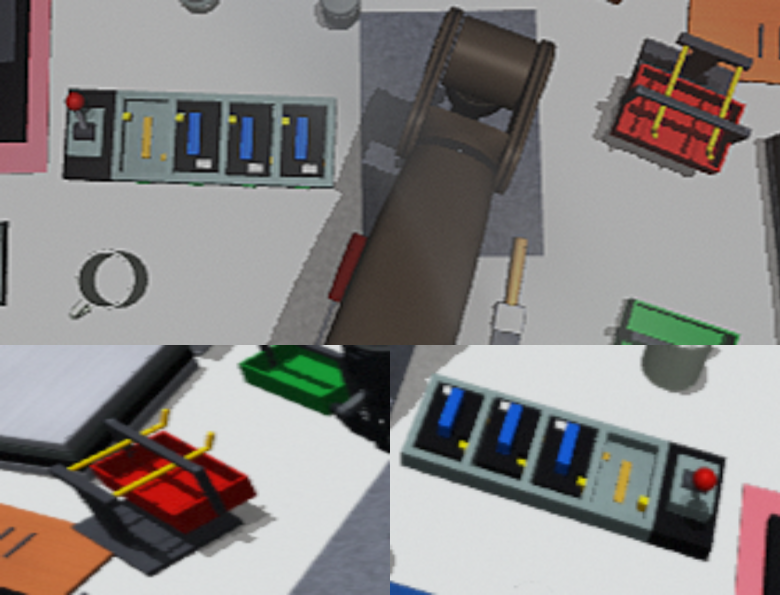

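The final picture shows everything in place: three modules home in the dock, the lever leaning away, the basket hanging level on both prongs, and the bystanders unmoved. I'm handing in.

```bash
python3 -c "
from plant import *
print(get_state()['time']);print(sign_off())"
```

```text
52.7
the job is handed in; nothing more can be done
None
```

The job is done and was handed in at about 53 s of the 210 s allowed. There were three battery modules, with no fourth anywhere in view. I seated all three in pockets 0–2 with their notches on the keys. I then pushed the lever over and hung the red basket on the double hook last.

What the last checks showed:
- **Modules:** each went down to floor height without resistance. The camera fits matched the pocket floor much better than the half-round stop position, and the keys show in the notches.
- **Lever:** it met its stop at about 8 N. The knob stayed at x ≈ 0.575 m afterwards, which matches fully on.
- **Basket:** its bar rests on both prongs, inside the upturned tips. It hung level after release.
- **Bystanders:** the cleaner bottle, screw jar and mug read where they were at the start, within the recogniser's noise.
- **Disagreements:** in the last top view the recogniser placed the lever tip on the screw jar, which the scene view and the picture contradict. The yaw fits of the seated modules scattered by about 3° from the oblique view. The hook stand was about 5 mm nearer than first measured, and I corrected for that before hanging the basket.

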